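Load bronze bushings into the inspection light box

ROBOT

A 6-joint arm with a two-finger parallel gripper is mounted at the origin on the work surface. World frame = base frame: x ahead of the robot, y to its left, z up, the work surface at z = 0. Lengths are in m, angles in rad, forces in N, time in s.
With the tool pointing down it reaches from about 0.375 to 0.9 m from the base axis. Payload 3.1 kg.
Tool frame: the origin (TCP) lies at the very end of the fingers, on their centre line; the grasp point (between the pads) lies 19 mm behind it; z points along the fingers, y is the line along which they close (so a half turn about z gives the same grasp; the last joint's range is limited). The gripper opens to 85 mm and grips with 20 to 120 N. Pads are 22 mm wide; open, the fingers measure 114 mm over their backs; the gripper's body (76 mm by 85 mm) begins 54 mm behind the grasp point. The pads swing forward as they close: fully open they stand 13 mm farther back than shut.
Start: joints at [-1.506, 0.527, 1.433, -0, 1.181, -0.178], TCP at [0.15, -0.607, 0.231] pointing down, gripper open.
Joint ranges: [-3.08, 3.08], [-0.75, 2.2], [0.22, 2.44], [-1.43, 4.57], [0, 2.65], [-2.85, 2.85]. Speed limits (rad/s): [2.79, 2.79, 3.14, 3.14, 3.14, 3.14].

INTERFACE

Orientations are given as a unit quaternion [x, y, z, w].
In Python, from station import manip, vision gives the robot as it stands.
- The arm moves only by the tool drive_tool, never from a script. Its argument "deltas" is a list that holds one entry, the list of rows, each a list of 4 numbers: the shift along the tool's x, y, z in mm, then the turn about the tool's z in rad. A call has 1 to 5 rows; each row is the pose to reach, as a shift and turn from the pose commanded when the call began, along the tool's axes at that moment; what a row does not reach only later rows make up. A row lasts 1/12 s, in which the tool goes at most 41.7 mm and 7.16 degrees, less where a joint would pass 70% of its speed; a pose out of reach is approached as far as the arm can. A call with a gripper value outside its range is refused whole. "jaw" is the finger opening in mm, from 0 to 85.4, set as the call begins (left out, the last holds). The fingers move at their own pace and stop on an object; "force" is the grip in N (left out, the last holds). Time passes only in rows, so rows that repeat a pose let the fingers close. It gives the time, the measured TCP pose, the force, the opening and the grip force at its end, in the units of the state.
- manip.sense(): the state, without advancing time (a new reading comes with each control period).
- vision.snapshot(name): name is "scene" or "top" or "wrist"; returns the picture (420x560x3 uint8, red, green, blue); there is no depth.
- vision.camera_model(name): a dict with "camera_matrix" (3x3 intrinsics, pixels), "rvec" (rotation vector, rad) and "tvec" (3), from world to camera coordinates, as OpenCV has them. Camera axes: x right, y down, z forward; pixel columns grow to the right and rows downward; lengths in m; the calibration is good to about 2 mm. A picture is of the moment at which its call begins: read the wrist's pose just before it. camera_model takes no time and is no camera call; for the wrist camera it gives the pose at the moment of the call.
- manip.sign_off(): hands the job in; it is judged then, once.
The state is a dict: "t": time; "q": joint angles; "qd": joint speeds; "tau": joint torques, N m; "tcp_pos": TCP position; "tool_rot": TCP orientation; "force": force on the tool from outside, world axes, zero at the start; "ft_torque": the same for the moment, N m; "finger_gap": opening from 0.0 (shut) to 1.0 (fully open); "gripper_force": force on a finger pad.
Only numpy, scipy, OpenCV 4.12 (cv2) and the standard library are available. Lean on these libraries where they do the work, as an engineer would, in place of code of your own. Each camera call takes 0.05 s, during which the arm holds its last target. There are 200 camera calls.

TASK

Raise the lid of the grey inspection light box to about 70 degrees from shut and leave it there, so that its lamp shines into the tray. Then lift the long-handled steel cup, tip all six small bronze bushings out of it into the box, and set the empty cup down upright on the blue mat before letting go of it. Leave the lid at its angle, and the yellow bumper block, chrome hex key case, big bronze bushing and grease jar where they are.

Things in the scene. Friction and masses are not known exactly. Their poses are not given: they have to be found in the camera images.
- box: fixed open-topped grey light box, 200 mm along its x, 190 mm along its y, 60 mm high, walls and floor 5 mm thick, white inside; origin at the centre of its underside. Its lid is hinged along the top edge of its +y side; the lid's red handle is on its -y side
- lid (a joint): angle of the box's stiff-hinged lamp lid, rad: 0 shut (flat), 1.57 upright, 1.9 at most; starts nearly shut; it stays where it is left. 70 degrees = 1.22. The lid is a plate 204 x 192 x 10 mm, 0.3 kg; the hinge resists with 0.7 N m besides the weight
- lid_hinge (a point): middle of the lid's hinge line, 95 mm along the box's +y from its centre and 60 mm up; the hinge line runs along the box's x axis; axes as the box's
- lid_bar (a point): middle of the lid's red round handle bar, 12 mm thick and 100 mm long along the box's x; it lies in the plane of the lid (6 mm above its underside), 40 mm beyond the lid's free edge, 234 mm from the hinge; can be pinched from above at any lid angle and turns between the fingers
- cup: round open steel cup, 82 mm diameter at the foot, 120 mm at the rim, 66 mm high, walls 3 mm, floor 4 mm, 0.2 kg, with a straight level black handle; origin at the centre of its underside, z up through its mouth. The handle sticks out along the cup's -y from 55 to 173 mm from the cup's axis. Holds the six bushings at the start (0.21 kg together)
- cup_grip (a point): point to grip on the cup's handle: 110 mm from the cup's axis along its -y, 60 mm above the cup's underside, on the axis of the handle, which is a round bar 18 mm thick along the cup's y, so it can be gripped upright or with the hand leaning to either side (leaning before the pour gives more roll); axes as the cup's
- mat: fixed flat blue mat, 150 x 150 x 3 mm; origin at the centre of its underside
- bush0: small bronze bushing, a cylinder of 22 mm diameter and 22 mm long with a dark bore, about 35 g, starting in the cup; origin at the centre of one end face
- bush1: small bronze bushing, a cylinder of 22 mm diameter and 22 mm long with a dark bore, about 35 g, starting in the cup; origin at the centre of one end face
- bush2: small bronze bushing, a cylinder of 22 mm diameter and 22 mm long with a dark bore, about 35 g, starting in the cup; origin at the centre of one end face
- bush3: small bronze bushing, a cylinder of 22 mm diameter and 22 mm long with a dark bore, about 35 g, starting in the cup; origin at the centre of one end face
- bush4: small bronze bushing, a cylinder of 22 mm diameter and 22 mm long with a dark bore, about 35 g, starting in the cup; origin at the centre of one end face
- bush5: small bronze bushing, a cylinder of 22 mm diameter and 22 mm long with a dark bore, about 35 g, starting in the cup; origin at the centre of one end face
- bumper: yellow polyurethane bumper block, 100 x 60 x 50 mm; leave it alone; origin at the centre of its underside
- hexcase: flat chrome hex key set case, 120 x 65 x 24 mm; leave it alone; origin at the centre of its underside
- bigbush: big bronze pivot bushing standing on end, 64 mm outside diameter, 60 mm high; leave it alone; origin at the centre of its underside
- grease: white grease jar with red cap, 64 mm diameter, 110 mm high; leave it alone; origin at the centre of its underside
Things that resemble listed ones, but are neither listed nor needed, are in the scene too. What is shaped like the cup but turquoise is not meant.

How it is judged:
By the outcome, as a careful person would: the job done as asked, in the order asked, and still so for the second after the job is handed in, with the robot touching nothing.
It also fails if it takes over 64 s, if anything falls off the work surface, if the arm or the gripper's body presses on something with over 40 N, if the wrist force passes 120 N, or if a joint passes its speed limit or range.

## Working session

There is one attempt and no reset: what is moved stays moved. The work goes in short steps, Python scripts to look and compute and a tool call to move; the robot and the scene stay as the last step left them, time stands still between calls to the robot, and variables do not carry over. Pictures are saved under pics/ and viewed, at most 10 in all, crops included, and the job is handed in when it is done.

Besides the shell and the picture viewer there is one more tool, called as name(argument=value, ...), one argument or row to a line, values as JSON. drive_tool: Moves the arm, as the interface text tells. Its arguments: {"type":"object","properties":{"deltas":{"type":"array"},"jaw":{"type":"number"},"force":{"type":"number"}},"required":["deltas"]}

```bash
ls; mkdir -p pics; python3 - <<'E'
from station import manip, vision
import cv2,json,numpy as np
for n in("scene","top"):
    cv2.imwrite(f"pics/{n}0.png",vision.snapshot(n)[:,:,::-1])
    m=vision.camera_model(n);np.set_printoptions(suppress=True,precision=4);print(n,m)
print(manip.sense())
E
```

```text
pics
scene {'camera_matrix': array([[465.3649,   0.    , 277.0813],
       [  0.    , 465.3649, 200.6641],
       [  0.    ,   0.    ,   1.    ]]), 'rvec': array([ 2.2279,  1.1383, -0.3979]), 'tvec': array([-0.2254, -0.2493,  1.4632])}
top {'camera_matrix': array([[469.5032,   0.    , 282.7233],
       [  0.    , 469.5032, 214.3822],
       [  0.    ,   0.    ,   1.    ]]), 'rvec': array([ 2.1807, -2.1861,  0.0881]), 'tvec': array([-0.036 ,  0.4619,  1.2629])}
{'t': 0.1, 'q': array([-1.5065,  0.5284,  1.4338, -0.    ,  1.1814, -0.1785]), 'qd': array([ 0.0006, -0.0028, -0.0022, -0.0023,  0.0008,  0.0005]), 'tau': array([ -0.0004, -44.3306, -17.8586,  -0.0003,   0.0039,   0.    ]), 'tcp_pos': array([ 0.1502, -0.606 ,  0.2304]), 'tool_rot': array([ 0.9926,  0.1211,  0.    , -0.001 ]), 'force': array([0.1513, 1.6001, 0.1171]), 'ft_torque': array([-0.0474,  0.0439,  0.0205]), 'gripper_force': 0.0, 'finger_gap': 0.9982963505131082}
```

View pics/scene0.png

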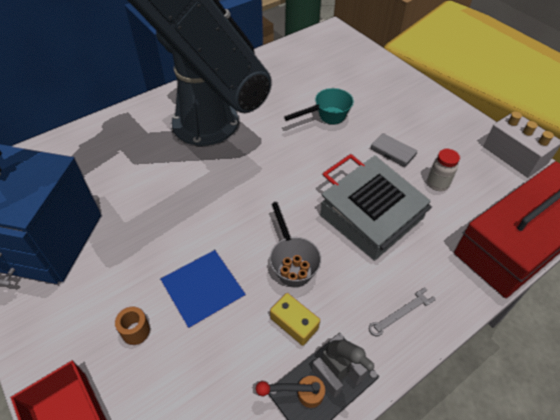

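View pics/top0.png

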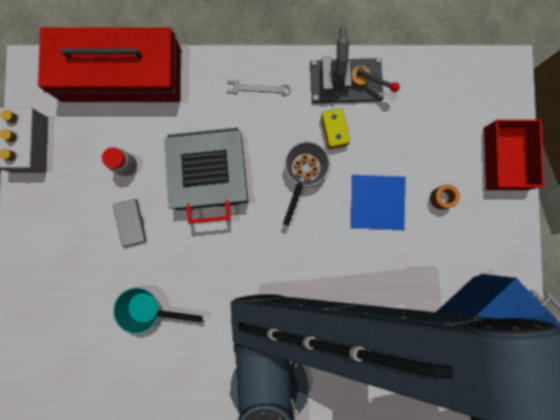

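Seen: the top view shows the box with its red bar near (209,213), the steel cup with bushings at (307,165) with its handle down to (288,222), and the blue mat at (378,202). The bumper is at (336,128), the big bushing at (445,197), the hex case or its lookalike at (129,222) and the grease jar at (116,159).
Candidates for the cup: turquoise (136,310), rejected by colour, and steel with bushings (307,165), chosen. For the bar: red bar on the box (209,213). The red toolbox at (110,60) and the red tray at (513,155) are not it.

```bash
cat > h.py <<'E'
import cv2,numpy as np
from station import manip,vision
np.set_printoptions(suppress=True,precision=4)
def cast(n,px,z,m=None):
    m=m or vision.camera_model(n);R=cv2.Rodrigues(m["rvec"])[0];K=m["camera_matrix"]
    px=np.atleast_2d(px).astype(float)
    d=np.c_[px,np.ones(len(px))]@np.linalg.inv(K).T@R;o=-R.T@m["tvec"]
    return o+d*((z-o[2])/d[:,2])[:,None]
def proj(n,P,m=None):
    m=m or vision.camera_model(n)
    return cv2.projectPoints(np.atleast_2d(P).astype(float),m["rvec"],m["tvec"],m["camera_matrix"],None)[0][:,0]
def blob(mask,near):
    k,l,s,c=cv2.connectedComponentsWithStats(mask.astype(np.uint8))
    i=min((i for i in range(1,k) if s[i,4]>15),key=lambda i:np.hypot(*(c[i]-near)))
    ys,xs=np.where(l==i);return np.c_[xs,ys],c[i]
E
python3 - <<'E'
from h import *
for n,bar,han,mat in(("top",(209,212),(293,205),(378,202)),("scene",(345,168),(281,221),(203,288))):
    im=cv2.imread(f"pics/{n}0.png");b,g,r=[im[:,:,i].astype(int) for i in range(3)]
    for nm,mk,near,z in(("bar",(r>120)&(g<70)&(b<80),bar,.066),("handle",np.max(im,2)<50,han,.060),("mat",(b>110)&(r<70)&(g<90),mat,.003)):
        p,c=blob(mk,near);rc=cv2.minAreaRect(p.astype(np.float32));bx=cv2.boxPoints(rc)
        print(n,nm,len(p),c,rc);print(cast(n,np.vstack([c,bx]),z)[:,:2])
        if nm=="handle":print(p[p[:,1].argmin()],p[p[:,1].argmax()])
im=cv2.imread("pics/top0.png")[110:240,150:420]
cv2.imwrite("pics/c1.png",cv2.resize(im,None,fx=2.9,fy=2.9,interpolation=cv2.INTER_CUBIC))
E
```

```text
top bar 289 [208.2353 215.2734] ((208.1892547607422, 212.0640411376953), (19.255874633789062, 43.181427001953125), 85.48600769042969)
[[0.4562 0.1584]
 [0.4856 0.2174]
 [0.4943 0.1043]
 [0.4437 0.1   ]
 [0.4351 0.2127]]
top handle 207 [293.1063 202.6039] ((293.1500244140625, 203.5500030517578), (5.6921000480651855, 43.32320785522461), 18.434947967529297)
[[ 0.4897 -0.0646]
 [ 0.4352 -0.0393]
 [ 0.5443 -0.0759]
 [ 0.5395 -0.0902]
 [ 0.4304 -0.0535]]
[298 183] [286 224]
top mat 2674 [377.6305 202.3186] ((377.4917297363281, 202.27247619628906), (52.49105453491211, 52.00642776489258), 1.7357046604156494)
[[ 0.4958 -0.3   ]
 [ 0.4263 -0.2238]
 [ 0.5709 -0.2302]
 [ 0.5661 -0.376 ]
 [ 0.4216 -0.3684]]
scene bar 181 [339.1547 167.1934] ((342.69769287109375, 169.08628845214844), (17.358909606933594, 37.60579299926758), 53.84181594848633)
[[0.4386 0.1659]
 [0.4291 0.1154]
 [0.4139 0.2369]
 [0.4701 0.2236]
 [0.4827 0.1056]]
scene handle 207 [280.7971 221.599 ] ((280.6095886230469, 221.45889282226562), (39.911033630371094, 5.500933647155762), 69.44395446777344)
[[ 0.49   -0.0663]
 [ 0.4302 -0.0532]
 [ 0.4328 -0.0389]
 [ 0.5452 -0.079 ]
 [ 0.5424 -0.0923]]
[273 203] [287 240]
scene mat 3477 [201.8358 287.7636] ((202.51446533203125, 286.4461975097656), (56.067848205566406, 65.36434173583984), 60.06848907470703)
[[ 0.5037 -0.3051]
 [ 0.4244 -0.3728]
 [ 0.4236 -0.2154]
 [ 0.5771 -0.233 ]
 [ 0.5705 -0.3787]]
```

View pics/c1.png

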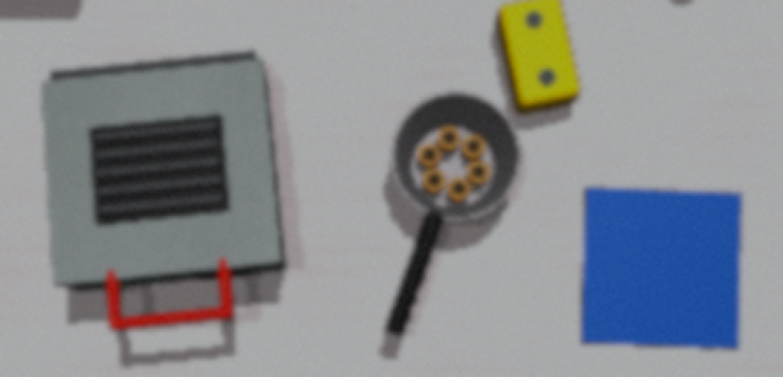

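The close crop shows the grey steel cup holding six bushings, with rim centre at crop (457,155) and a black handle to (395,332). The bar runs from (115,325) to (228,315), and the lid corners are at (43,80), (262,57), (283,265) and (57,285).

```bash
python3 - <<'E'
from h import *
c=lambda *p:np.array(p)/2.9+[150,110]-.3
print("bar top",cast("top",c((115,322),(228,315)),.066)[:,:2])
print("lid",cast("top",c((43,80),(262,57),(283,265),(57,285)),.070)[:,:2])
rim=cast("top",c((457,155),(396,155),(518,155),(457,94),(457,216)),.066)[:,:2];print("rim",rim)
# bar in scene: outer row pixels of the red blob
im=cv2.imread("pics/scene0.png");b,g,r=[im[:,:,i].astype(int) for i in range(3)]
p,_=blob((r>120)&(g<70)&(b<80),(345,168))
print("scene bar box",p.min(0),p.max(0),"ends",p[(p@[1,0]).argmin()],p[(p@[0,1]).argmin()],p[p[:,1].argmax()],p[p[:,0].argmax()])
B=cast("top",c((115,322),(228,315)),.066);print("proj bar in scene",proj("scene",B), [proj("scene",B+[0,0,d]) for d in(.01,.02)])
h=cast("top",[[298,183],[286,224]],.06);print("handle ends",h)
E
```

```text
bar top [[0.4419 0.2077]
 [0.448  0.1057]]
lid [[0.6633 0.2755]
 [0.6843 0.0756]
 [0.4929 0.0558]
 [0.4753 0.2597]]
rim [[ 0.594  -0.1024]
 [ 0.5941 -0.0467]
 [ 0.5939 -0.1582]
 [ 0.6505 -0.1028]
 [ 0.5378 -0.1021]]
scene bar box [323 155] [363 184] ends [323 173] [349 155] [336 184] [363 165]
proj bar in scene [[351.639  161.3637]
 [324.1133 179.0789]] [array([[352.1185, 158.7855],
       [324.4335, 176.5262]]), array([[352.6039, 156.1753],
       [324.7577, 173.9407]])]
handle ends [[ 0.5419 -0.0778  0.06  ]
 [ 0.4331 -0.0456  0.06  ]]
```

drive_tool(
  deltas=[
    [[31,-13.5,0,0],[62,-27,0,0],[93,-40.5,0,0],[124,-54,0,0],[155,-67,0,0]],
  ],
  jaw=60,
)

```text
t: 0.52
tcp_pos: [0.2854, -0.5029, 0.2308]
tool_rot: [0.993, 0.121, -0.0, -0.001]
force: [0.4, 0.1, -0.0]
finger_gap: 0.699
gripper_force: 0.0
```

drive_tool(
  deltas=[
    [[31,-13.5,0,0],[62,-27,0,0],[93,-40.5,0,0],[124,-54,0,0],[155,-67,0,0]],
  ],
)

```text
t: 0.93
tcp_pos: [0.4199, -0.4005, 0.2309]
tool_rot: [0.993, 0.121, -0.0, -0.0]
force: [-0.3, -0.1, -0.4]
finger_gap: 0.701
gripper_force: 0.0
```

drive_tool(
  deltas=[
    [[10,-36,0,0],[20,-72,0,0],[31,-108,0,0],[41,-144,0,0],[51,-178,0,0]],
  ],
)

```text
t: 1.35
tcp_pos: [0.4251, -0.2147, 0.2309]
tool_rot: [0.993, 0.121, -0.0, -0.001]
force: [-0.2, 0.3, -0.5]
finger_gap: 0.7
gripper_force: 0.0
```

drive_tool(
  deltas=[
    [[10,-36,0,0],[20,-72,0,0],[31,-108,0,0],[41,-144,0,0],[51,-178,0,0]],
  ],
)

```text
t: 1.77
tcp_pos: [0.4317, -0.03, 0.2312]
tool_rot: [0.993, 0.121, -0.0, -0.0]
force: [-0.2, -0.4, 0.0]
finger_gap: 0.709
gripper_force: 0.0
```

drive_tool(
  deltas=[
    [[10,-36,0,0],[20,-72,0,0],[31,-108,0,0],[41,-144,0,0],[51,-178,0,0]],
  ],
)

```text
t: 2.18
tcp_pos: [0.4384, 0.1551, 0.2312]
tool_rot: [0.993, 0.121, -0.0, -0.0]
force: [0.7, 0.0, -0.6]
finger_gap: 0.704
gripper_force: 0.0
```

drive_tool(
  deltas=[
    [[0,0,0,-0.1],[0,0,0,-0.2],[0,0,0,-0.3],[0,0,0,-0.4],[0,0,0,-0.5]],
  ],
)

```text
t: 2.6
tcp_pos: [0.4387, 0.1533, 0.231]
tool_rot: [0.931, 0.366, -0.0, -0.0]
force: [0.5, -0.2, 1.0]
finger_gap: 0.701
gripper_force: 0.0
```

drive_tool(
  deltas=[
    [[0,0,0,-0.1],[0,0,0,-0.2],[0,0,0,-0.3],[0,0,0,-0.4],[0,0,0,-0.5]],
  ],
)

```text
t: 3.02
tcp_pos: [0.4388, 0.1531, 0.231]
tool_rot: [0.812, 0.584, -0.0, -0.0]
force: [0.0, -0.2, 0.5]
finger_gap: 0.706
gripper_force: 0.0
```

drive_tool(
  deltas=[
    [[0,0,0,-0.1],[0,0,0,-0.2],[0,0,0,-0.3],[0,0,0,-0.4],[0,0,0,-0.42]],
  ],
)

```text
t: 3.43
tcp_pos: [0.4388, 0.1531, 0.231]
tool_rot: [0.673, 0.74, -0.0, -0.0]
force: [-0.1, -0.7, 0.8]
finger_gap: 0.7
gripper_force: 0.0
```

```bash
python3 - <<'E'
from h import *
m=vision.camera_model("wrist");im=vision.snapshot("wrist")[:,:,::-1];cv2.imwrite("pics/w1.png",im)
b,g,r=[im[:,:,i].astype(int) for i in range(3)]
mk=(r>100)&(g<70)&(b<80)
# bar pixels: cast at z=.08, keep those with |along| small
ys,xs=np.where(mk);P=cast("wrist",np.c_[xs,ys],.08,m)[:,:2]
u=np.array([.9959,.0906]);v=np.array([.0906,-.9959]);h=np.array([.6756,.1755])
a=(P-h)@u;c=(P-h)@v
k=(abs(c)<.035)&(a>-.26)&(a<-.2);print(k.sum(),"bar range y",np.percentile(a[k],[2,50,98]),"x",c[(a<-.2)&(a>-.27)].min(),c[(a<-.2)&(a>-.27)].max())
f=np.polyfit(c[k],a[k],1);print("tilt",f,"cam",m["tvec"],-cv2.Rodrigues(m["rvec"])[0].T@m["tvec"])
E
```

```text
777 bar range y [-0.2387 -0.2338 -0.2285] x -0.055585271100410526 0.06185459308868824
tilt [ 0.008  -0.2337] cam [-0.4503  0.0644  0.4172] [0.4304 0.2358 0.3743]
```

View pics/w1.png

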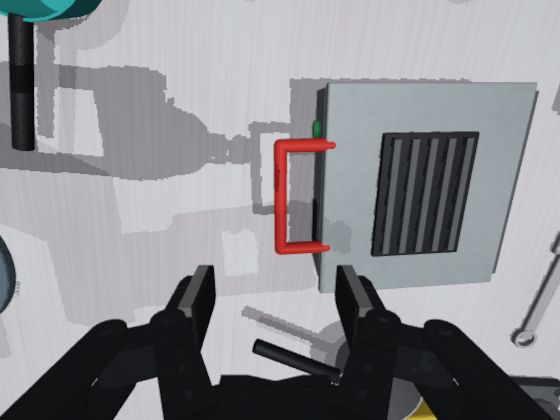

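The wrist view shows the red bar from (282,145) to (282,248), between the fingers, with the lid edge about 40 mm beyond. I measure the bar at (0.443,0.151).

drive_tool(
  deltas=[
    [[0,4,15,0],[-2,4,40,0],[-2,4,70,0],[-2,4,105,0],[-2,4,105,0]],
  ],
  jaw=30,
  force=60,
)

```text
t: 3.9
tcp_pos: [0.4391, 0.1509, 0.1211]
tool_rot: [0.675, 0.738, -0.005, -0.004]
force: [-0.8, 0.4, 1.1]
finger_gap: 0.352
gripper_force: 0.0
```

drive_tool(
  deltas=[
    [[0,0,20,0],[0,0,40,0],[0,0,55,0],[0,0,63,0],[0,0,65,0]],
  ],
)

```text
t: 4.32
tcp_pos: [0.4433, 0.1515, 0.0612]
tool_rot: [0.674, 0.739, -0.0, -0.0]
force: [0.4, 0.1, 0.5]
finger_gap: 0.354
gripper_force: 0.0
```

drive_tool(
  deltas=[
    [[0,0,0,0],[0,0,0,0],[0,0,0,0],[0,0,0,0],[0,0,0,0]],
  ],
  jaw=2,
)

```text
t: 4.73
tcp_pos: [0.4437, 0.1516, 0.0622]
tool_rot: [0.674, 0.739, 0.001, 0.001]
force: [-0.3, 0.1, 2.5]
finger_gap: 0.124
gripper_force: 58.6
```

drive_tool(
  deltas=[
    [[0,2,-19,0],[0,6,-37,0],[0,11,-55,0],[0,18,-72,0],[0,26,-89,0]],
  ],
)

```text
t: 5.15
tcp_pos: [0.4735, 0.1546, 0.1515]
tool_rot: [0.674, 0.739, 0.004, 0.003]
force: [10.5, 3.3, -12.2]
finger_gap: 0.122
gripper_force: 58.2
```

drive_tool(
  deltas=[
    [[0,9,-16,0],[0,20,-32,0],[0,32,-46,0],[0,45,-60,0],[0,59,-72,0]],
  ],
)

```text
t: 5.57
tcp_pos: [0.5326, 0.1606, 0.2212]
tool_rot: [0.674, 0.739, 0.004, 0.002]
force: [15.9, 4.3, -27.3]
finger_gap: 0.121
gripper_force: 58.5
```

drive_tool(
  deltas=[
    [[0,15,-11,0],[0,31,-21,0],[0,47,-30,0],[0,62,-37,0],[0,74,-41,0]],
  ],
)

```text
t: 5.98
tcp_pos: [0.5992, 0.1675, 0.2591]
tool_rot: [0.674, 0.739, -0.002, -0.005]
force: [-0.8, 3.9, -12.7]
finger_gap: 0.118
gripper_force: 58.6
```

drive_tool(
  deltas=[
    [[0,0,0,0],[0,0,0,0],[0,0,0,0]],
  ],
)

```text
t: 6.23
tcp_pos: [0.6018, 0.1678, 0.26]
tool_rot: [0.674, 0.739, 0.001, -0.002]
force: [6.7, 5.1, -15.4]
finger_gap: 0.118
gripper_force: 59.3
```

```bash
python3 - <<'E'
from h import *
s=manip.sense();print(s["tcp_pos"],s["force"],s["finger_gap"])
u=np.array([.9959,.0906]);d=(s["tcp_pos"][:2]-[.6756,.1755])@u;z=s["tcp_pos"][2]+.019-.06;print(d,z,np.arctan2(z,-d),np.hypot(d,z))
im=vision.snapshot("scene")[:,:,::-1][60:300,200:470]
cv2.imwrite("pics/s2.png",cv2.resize(im,None,fx=2.2,fy=2.2))
E
```

```text
[0.6018 0.1678 0.26  ] [  6.7091   5.1387 -15.3531] 0.11835660145091625
-0.07419302300136402 0.2189756456825841 1.2441171774461455 0.231203239735488
```

View pics/s2.png

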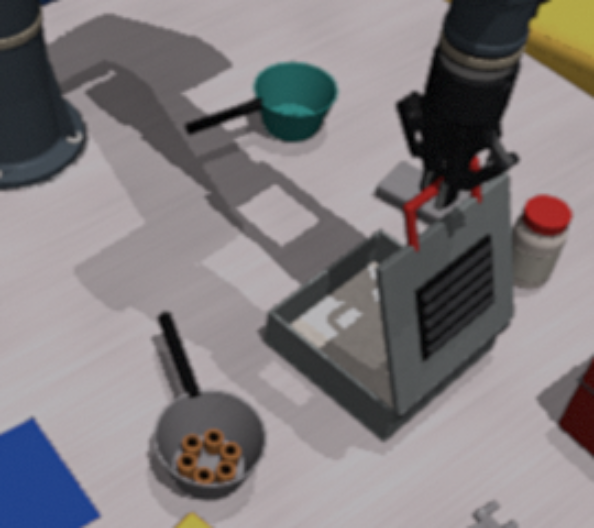

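The lid stands open at about 1.22 rad, and the arm still holds the bar. The steel cup is at crop (210,445).

drive_tool(
  deltas=[
    [[0,0,0,0],[0,0,0,0],[0,0,0,0],[0,0,-15,0],[0,0,-50,0]],
  ],
  jaw=40,
)

```text
t: 6.7
tcp_pos: [0.5985, 0.1654, 0.3097]
tool_rot: [0.674, 0.739, -0.004, -0.003]
force: [-0.2, -0.4, 0.8]
finger_gap: 0.465
gripper_force: 0.0
```

drive_tool(
  deltas=[
    [[0,0,-30,0],[-27,-16,-30,0],[-55,-33,-30,0],[-83,-50,-30,0],[-111,-67,-30,0]],
  ],
)

```text
t: 7.12
tcp_pos: [0.5443, 0.0483, 0.3447]
tool_rot: [0.674, 0.739, 0.001, 0.001]
force: [0.6, -0.2, -0.2]
finger_gap: 0.472
gripper_force: 0.0
```

drive_tool(
  deltas=[
    [[-23,-13,0,0],[-46,-27,20,0],[-68,-40,40,0],[-90,-54,60,0],[-111,-67,80,0]],
  ],
)

```text
t: 7.53
tcp_pos: [0.488, -0.0687, 0.264]
tool_rot: [0.674, 0.739, 0.0, 0.002]
force: [0.3, -0.1, -0.7]
finger_gap: 0.471
gripper_force: 0.0
```

drive_tool(
  deltas=[
    [[0,0,0,-0.1],[0,0,0,-0.2],[0,0,0,-0.3],[0,0,0,-0.4],[0,0,0,-0.5]],
  ],
)

```text
t: 7.95
tcp_pos: [0.4886, -0.0678, 0.2644]
tool_rot: [0.468, 0.884, 0.0, 0.001]
force: [-0.7, 1.0, 0.2]
finger_gap: 0.472
gripper_force: 0.0
```

drive_tool(
  deltas=[
    [[0,0,0,-0.1],[0,0,0,-0.2],[0,0,0,-0.3],[0,0,0,-0.4],[0,0,0,-0.5]],
  ],
)

```text
t: 8.37
tcp_pos: [0.4887, -0.0676, 0.2645]
tool_rot: [0.235, 0.972, -0.0, 0.001]
force: [-0.0, 0.2, -0.6]
finger_gap: 0.467
gripper_force: 0.0
```

drive_tool(
  deltas=[
    [[0,0,0,-0.1],[0,0,0,-0.145],[0,0,0,-0.145],[0,0,0,-0.145]],
  ],
)

```text
t: 8.7
tcp_pos: [0.4887, -0.0675, 0.2642]
tool_rot: [0.167, 0.986, -0.0, 0.001]
force: [-0.0, -0.1, 0.4]
finger_gap: 0.469
gripper_force: 0.0
```

```bash
python3 - <<'E'
from h import *
from scipy.spatial.transform import Rotation as Ro
s=manip.sense();m=vision.camera_model("wrist");im=vision.snapshot("wrist")[:,:,::-1];cv2.imwrite("pics/w2.png",im)
print(s["tcp_pos"],s["q"],Ro.from_quat(s["tool_rot"]).as_matrix())
cup=np.array([.594,-.1024,.066]);d=np.array([.9455,-.3256,0])
print("expected rim c, handle 60/170, grip",proj("wrist",[cup,cup-.06*d-[0,0,.006],cup-.17*d-[0,0,.006],cup-.11*d-[0,0,.006]],m))
E
```

```text
[ 0.4887 -0.0675  0.2642] [-0.3642  0.3071  1.7161 -0.0002  1.1168 -1.5995] [[-0.9443  0.3291  0.0015]
 [ 0.3291  0.9443 -0.0007]
 [-0.0017 -0.0002 -1.    ]]
expected rim c, handle 60/170, grip [[275.7758 273.6549]
 [275.6257 226.2864]
 [275.3282 130.5874]
 [275.4977 185.132 ]]
```

View pics/w2.png

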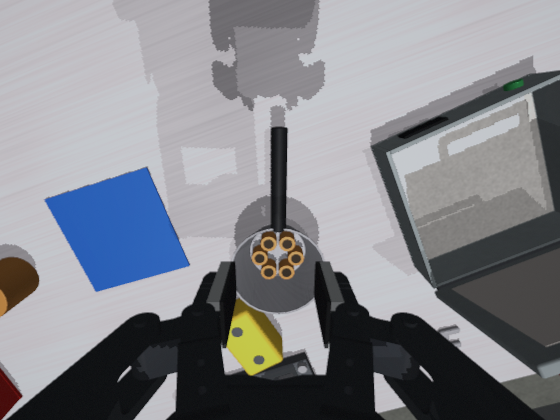

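The wrist view shows the handle from (279,128) to (277,228), centred between the fingers. The steel cup's six bushings are around (277,258), and the open box with its white interior is at right.

drive_tool(
  deltas=[
    [[-4,1,30,0],[-8,1,65,0],[-8,1,100,0],[-8,1,135,0],[-8,1,165,0]],
  ],
)

```text
t: 9.17
tcp_pos: [0.4963, -0.069, 0.0968]
tool_rot: [0.167, 0.986, -0.0, 0.0]
force: [0.4, -0.6, -0.1]
finger_gap: 0.469
gripper_force: 0.0
```

drive_tool(
  deltas=[
    [[0,0,20,0],[0,0,40,0],[0,0,52,0],[0,0,58,0],[0,0,58,0]],
  ],
)

```text
t: 9.58
tcp_pos: [0.496, -0.0689, 0.0393]
tool_rot: [0.166, 0.986, 0.0, -0.001]
force: [-0.3, 0.5, -1.8]
finger_gap: 0.469
gripper_force: 0.0
```

drive_tool(
  deltas=[
    [[0,0,0,0],[0,0,0,0],[0,0,0,0],[0,0,0,0],[0,0,0,0]],
  ],
  jaw=5,
  force=120,
)

```text
t: 10.0
tcp_pos: [0.4971, -0.0691, 0.0412]
tool_rot: [0.166, 0.986, -0.0, 0.001]
force: [0.6, 1.9, 1.9]
finger_gap: 0.168
gripper_force: 117.1
```

drive_tool(
  deltas=[
    [[0,0,0,0],[0,0,-5,0],[0,0,-15,0],[0,0,-25,0],[0,0,-40,0]],
  ],
)

```text
t: 10.42
tcp_pos: [0.4949, -0.0686, 0.0803]
tool_rot: [0.166, 0.986, 0.0, -0.002]
force: [-0.3, -0.8, -3.6]
finger_gap: 0.175
gripper_force: 117.2
```

```bash
python3 - <<'E'
from h import *
s=manip.sense();print(s["tcp_pos"],s["force"],s["ft_torque"],s["finger_gap"],s["gripper_force"])
a=vision.snapshot("scene")[:,:,::-1][150:330,180:440]
b=vision.snapshot("wrist")[:,:,::-1][100:400,150:450]
a=cv2.resize(a,None,fx=1.6,fy=1.6);a=cv2.copyMakeBorder(a,0,300-a.shape[0],0,0,0)
cv2.imwrite("pics/m3.png",np.hstack([a,b]))
E
```

```text
[ 0.4949 -0.0686  0.0803] [-0.34   -0.7769 -3.5827] [0.1522 0.3243 0.0457] 0.17540283787934055 117.15761661529541
```

View pics/m3.png

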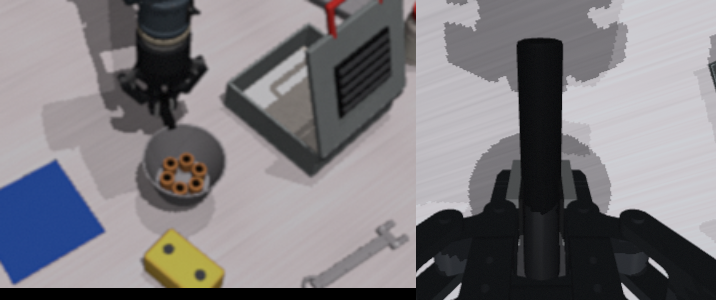

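The picture shows the cup lifted level with all six bushings inside, at left crop (183,175). The wrist cannot tilt, so I will roll the cup in the grip over the box wall. A nearer grip helps, so I set it back down and regrip 14 mm closer.

drive_tool(
  deltas=[
    [[0,0,15,0],[0,0,30,0],[0,0,37,0],[0,0,39.5,0],[0,0,39.5,0]],
  ],
)

```text
t: 10.93
tcp_pos: [0.4947, -0.0684, 0.0409]
tool_rot: [0.166, 0.986, 0.0, -0.002]
force: [-3.8, 1.7, 8.1]
finger_gap: 0.17
gripper_force: 119.0
```

drive_tool(
  deltas=[
    [[0,0,0,0],[0,0,0,0],[-4,0,0,0],[-9,0,0,0],[-14,0,0,0]],
  ],
  jaw=28,
)

```text
t: 11.35
tcp_pos: [0.5109, -0.074, 0.0411]
tool_rot: [0.166, 0.986, -0.0, 0.001]
force: [-0.2, -0.0, 0.6]
finger_gap: 0.325
gripper_force: 0.0
```

drive_tool(
  deltas=[
    [[0,0,0,0],[0,0,0,0],[0,0,0,0],[0,0,0,0],[0,0,0,0]],
  ],
  jaw=5,
  force=60,
)

```text
t: 11.77
tcp_pos: [0.5105, -0.0739, 0.041]
tool_rot: [0.166, 0.986, -0.0, 0.001]
force: [2.9, -0.3, 0.5]
finger_gap: 0.189
gripper_force: 58.5
```

drive_tool(
  deltas=[
    [[0,0,-10,0],[0,0,-30,0],[0,0,-55,0],[0,0,-80,0],[0,0,-105,0]],
  ],
)

```text
t: 12.18
tcp_pos: [0.5062, -0.0722, 0.146]
tool_rot: [0.166, 0.986, 0.001, -0.004]
force: [0.1, -0.2, -4.0]
finger_gap: 0.187
gripper_force: 58.9
```

drive_tool(
  deltas=[
    [[0,0,0,-0.09],[0,0,0,-0.18],[0,0,0,-0.27],[0,0,0,-0.36],[0,0,0,-0.44]],
  ],
)

```text
t: 12.6
tcp_pos: [0.5064, -0.0723, 0.1452]
tool_rot: [-0.055, 0.998, 0.001, -0.003]
force: [-0.9, 0.2, -4.4]
finger_gap: 0.188
gripper_force: 58.9
```

```bash
cat >> h.py <<'E'
from scipy.spatial.transform import Rotation as Ro
u=np.array([.9959,.0906]);v=np.array([.0906,-.9959]);BC=np.array([.581,.167])
def st():
    s=manip.sense();R=Ro.from_quat(s["tool_rot"]).as_matrix();d=s["tcp_pos"][:2]-BC
    print("t",round(s["t"],2),"a",d@u,"s",.1-d@v,"H",s["tcp_pos"][2]+.019,"F",s["force"],"M",s["ft_torque"],"g",s["gripper_force"],s["finger_gap"],"q6",s["q"][5]);return s,R
E
python3 - <<'E'
from h import *
s,R=st();print(R[:2,:2])
T=BC-.123*u+(.1+.060)*v;print("to start",R[:2,:2].T@(T-s["tcp_pos"][:2])*1000,"u",R[:2,:2].T@u,"into box",R[:2,:2].T@-v)
E
```

```text
t 12.6 a -0.09598918266766548 s -0.13158777012053777 H 0.1642127576724167 F [-0.8657  0.2437 -4.4157] M [-0.0231  0.3067 -0.0177] g 58.89238715171814 0.18754313384742932 q6 -2.041909804785532
[[-0.9938 -0.1106]
 [-0.1106  0.9939]]
to start [25.5685 72.1106] u [-0.9998 -0.0201] into box [-0.0201  0.9998]
```

drive_tool(
  deltas=[
    [[5,14,0,0],[10,29,10,0],[16,43,22,0],[21,58,36,0],[26,72,50,0]],
  ],
)

```text
t: 13.02
tcp_pos: [0.4728, -0.0026, 0.0953]
tool_rot: [-0.052, 0.999, 0.001, -0.002]
force: [0.4, 0.1, -4.8]
finger_gap: 0.187
gripper_force: 58.9
```

drive_tool(
  deltas=[
    [[0,17,0,0],[0,24,-5,0],[0,31,-8,0],[0,39,-11,0],[0,48,-13,0]],
  ],
)

```text
t: 13.43
tcp_pos: [0.469, 0.0414, 0.11]
tool_rot: [-0.052, 0.999, -0.002, -0.002]
force: [-5.6, -15.5, 8.3]
finger_gap: 0.188
gripper_force: 73.7
```

```bash
python3 - <<'E'
from h import *
s,R=st();m=vision.camera_model("scene")
a=vision.snapshot("scene")[:,:,::-1][130:310,210:450]
b=vision.snapshot("top")[:,:,::-1][100:260,150:390]
f=lambda i:cv2.resize(i,(400,300))
cv2.imwrite("pics/m4.png",np.hstack([f(a),f(b)]))
E
```

```text
t 13.43 a -0.12288551843036843 s -0.014898373159353509 H 0.12904312728518944 F [ -5.5596 -15.5352   8.3357] M [-3.1585  0.4656 -1.0416] g 73.6555552482605 0.18778153765529063 q6 -1.8165242624858222
```

View pics/m4.png

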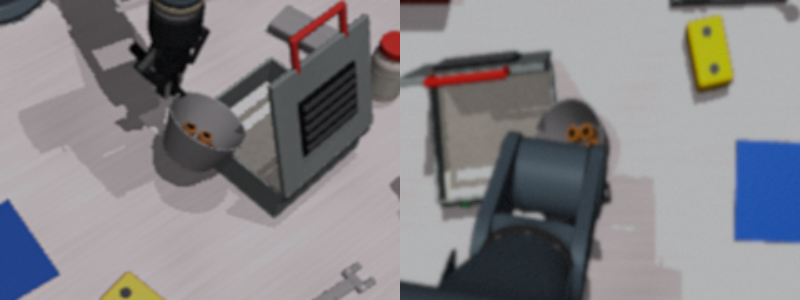

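The scene view shows the cup at left crop (205,130), tilting toward the box over its right wall, bushings still inside. The roll in the grip works.

drive_tool(
  deltas=[
    [[0,8,-1,0],[0,18,-1,0],[0,27,1,0],[0,35,3,0],[0,43,7,0]],
  ],
  force=45,
)

```text
t: 13.95
tcp_pos: [0.465, 0.0852, 0.1037]
tool_rot: [-0.051, 0.999, -0.001, -0.0]
force: [-2.3, -5.4, 4.8]
finger_gap: 0.186
gripper_force: 52.0
```

```bash
python3 - <<'E'
from h import *
s,R=st()
a=vision.snapshot("scene")[:,:,::-1][130:310,210:450]
b=vision.snapshot("top")[:,:,::-1][100:260,150:390]
f=lambda i:cv2.resize(i,(400,300))
cv2.imwrite("pics/m5.png",np.hstack([f(a),f(b)]))
E
```

```text
t 13.95 a -0.12293869984502366 s 0.029008134363443433 H 0.12274816348537583 F [-2.2598 -5.379   4.7673] M [-1.1354  0.0949 -0.4038] g 52.033971548080444 0.18583854857838955 q6 -1.7262919849155007
```

View pics/m5.png

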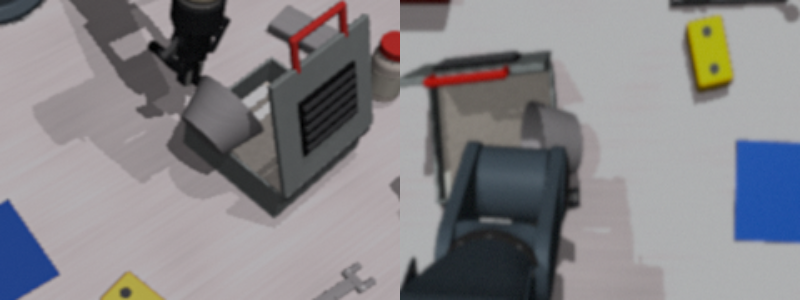

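The scene view shows the cup at left crop (215,115), rolled about 65 degrees over the wall with its mouth toward the tray. The lid is untouched.

drive_tool(
  deltas=[
    [[0,8,5,0],[0,16,11,0],[0,21,17,0],[0,26,24,0],[0,30,30,0]],
  ],
)

```text
t: 14.47
tcp_pos: [0.4633, 0.116, 0.0727]
tool_rot: [-0.053, 0.999, 0.0, 0.001]
force: [-1.4, -1.9, 3.5]
finger_gap: 0.186
gripper_force: 53.8
```

drive_tool(
  deltas=[
    [[0,3,8,0],[0,5,13,0],[0,5,13,0],[0,5,13,0],[0,5,13,0]],
  ],
)

```text
t: 14.88
tcp_pos: [0.4625, 0.1209, 0.059]
tool_rot: [-0.053, 0.999, 0.0, -0.0]
force: [-1.6, 3.1, 5.1]
finger_gap: 0.188
gripper_force: 53.5
```

```bash
cat >> h.py <<'E'
def bronze():
    for n in("scene","top","wrist"):
        im=vision.snapshot(n)[:,:,::-1];cv2.imwrite(f"pics/_{n}{manip.sense()['t']:.1f}.png",im)
        h=cv2.cvtColor(im,cv2.COLOR_BGR2HSV);mk=cv2.inRange(h,(5,110,60),(20,255,255))
        k,l,st_,c=cv2.connectedComponentsWithStats(mk)
        print(n,[(int(c[i][0]),int(c[i][1]),int(st_[i,4])) for i in range(1,k) if st_[i,4]>6])
E
python3 - <<'E'
from h import *
st();bronze()
ps=[BC+u*a+v*x for a,x in((-.09,-.095),(-.09,.095),(.09,.095),(.09,-.095))]
for n in("scene","top","wrist"):print("box floor",n,proj(n,[[*p,.005] for p in ps]).round(),"rim",proj(n,[[*p,.06] for p in ps]).round())
E
```

```text
t 14.88 a -0.1221925001664756 s 0.06482155947539231 H 0.07800729743387515 F [-1.6139  3.0899  5.1451] M [0.2624 0.0708 0.2474] g 53.46194922924042 0.1879940424544298 q6 -1.6567450133381874
scene [(391, 15, 2282), (463, 1, 70), (267, 40, 16), (515, 117, 117), (530, 127, 117), (546, 136, 123), (557, 161, 9), (131, 324, 848), (311, 392, 514)]
top [(358, 77, 190), (365, 69, 31), (540, 122, 20), (542, 137, 17), (12, 153, 8), (446, 196, 319)]
wrist [(297, 363, 130)]
box floor scene [[371. 178.]
 [323. 213.]
 [374. 257.]
 [422. 217.]] rim [[374. 165.]
 [324. 200.]
 [378. 245.]
 [428. 204.]]
box floor top [[177. 207.]
 [246. 201.]
 [240. 137.]
 [172. 143.]] rim [[173. 205.]
 [244. 199.]
 [239. 132.]
 [168. 139.]]
box floor wrist [[455. 280.]
 [189. 276.]
 [203. 454.]
 [415. 457.]] rim [[510. 332.]
 [162. 328.]
 [187. 534.]
 [447. 536.]]
```

drive_tool(
  deltas=[
    [[0,0,0,0],[0,0,0,0],[0,2,-8,0],[0,6,-20,0],[0,10,-40,0]],
  ],
  force=60,
)

```text
t: 15.45
tcp_pos: [0.4605, 0.13, 0.098]
tool_rot: [-0.052, 0.999, -0.0, -0.002]
force: [0.0, 0.8, -0.9]
finger_gap: 0.187
gripper_force: 58.8
```

drive_tool(
  deltas=[
    [[0,0,-20,0],[0,0,-40,0],[0,0,-40,0],[0,0,-40,0],[0,0,-40,0]],
  ],
)

```text
t: 15.87
tcp_pos: [0.4612, 0.1302, 0.1382]
tool_rot: [-0.053, 0.999, -0.0, -0.001]
force: [-0.0, -0.9, -1.1]
finger_gap: 0.189
gripper_force: 58.7
```

```bash
python3 - <<'E'
from h import *
st();bronze()
for n in("top","scene"):
    pass
im=cv2.imread(sorted(__import__("glob").glob("pics/_scene*"))[-1])
E
```

```text
t 15.87 a -0.12267267464749056 s 0.07420515340350561 H 0.1572159522217176 F [-0.0428 -0.8768 -1.1129] M [0.0415 0.1411 0.0372] g 58.69575798511505 0.18883023295626203 q6 -1.6346763561259237
scene [(382, 13, 532), (411, 13, 993), (463, 1, 70), (268, 39, 28), (388, 50, 7), (515, 117, 119), (530, 126, 120), (546, 136, 127), (557, 161, 9), (366, 195, 34), (345, 200, 76), (363, 204, 50), (374, 225, 8), (131, 325, 844), (311, 392, 515)]
top [(358, 77, 187), (365, 69, 30), (541, 123, 18), (542, 140, 20), (196, 172, 42), (446, 196, 318)]
wrist [(334, 279, 530)]
```

The force and moment drop by about 2 N, so the cup looks empty. Next I roll it back upright by pivoting its rim side over the wall edge with a light grip.

drive_tool(
  deltas=[
    [[0,-14,10,0],[0,-27,20,0],[0,-37,31,0],[0,-47,42,0],[0,-47,42,0]],
  ],
)

```text
t: 16.43
tcp_pos: [0.4654, 0.0825, 0.0944]
tool_rot: [-0.052, 0.999, 0.0, -0.003]
force: [-0.9, -0.6, -2.4]
finger_gap: 0.189
gripper_force: 58.8
```

drive_tool(
  deltas=[
    [[0,0,0,0],[0,0,0,0],[0,-2,0,0],[0,-4,0,0],[0,-6,0,0]],
  ],
  force=20,
)

```text
t: 16.85
tcp_pos: [0.4677, 0.078, 0.0973]
tool_rot: [-0.053, 0.999, -0.0, 0.001]
force: [-0.4, -0.2, -1.5]
finger_gap: 0.185
gripper_force: 58.8
```

```bash
python3 - <<'E'
from h import *
st();bronze()
im=vision.snapshot("scene")
cv2.imwrite("pics/_s.png",im[:,:,::-1])
E
```

```text
t 16.85 a -0.1209248404013965 s 0.02167626408216175 H 0.11628757078436774 F [-0.4347 -0.1794 -1.4922] M [ 0.0765  0.1524 -0.0496] g 58.7994647026062 0.18463047860472764 q6 -1.7488217033673334
scene [(387, 15, 2565), (463, 1, 71), (515, 117, 119), (530, 126, 117), (546, 136, 125), (557, 161, 9), (368, 194, 19), (374, 225, 8), (131, 324, 848), (311, 392, 514)]
top [(358, 77, 189), (365, 69, 31), (541, 129, 41), (12, 153, 12), (217, 157, 42), (196, 171, 31), (446, 196, 318)]
wrist [(331, 289, 56), (408, 303, 734), (360, 306, 43), (376, 307, 22), (387, 361, 23)]
```

drive_tool(
  deltas=[
    [[0,0,0,0],[0,0,0,0],[0,0,2,0]],
  ],
  jaw=6,
  force=20,
)

```text
t: 17.3
tcp_pos: [0.4676, 0.0778, 0.095]
tool_rot: [-0.053, 0.999, -0.0, 0.0]
force: [-0.0, -0.1, -2.1]
finger_gap: 0.187
gripper_force: 58.8
```

drive_tool(
  deltas=[
    [[0,-2,2,0],[0,-4,3,0],[0,-6,5,0]],
  ],
)

```text
t: 17.55
tcp_pos: [0.4681, 0.0717, 0.0896]
tool_rot: [-0.053, 0.999, -0.0, -0.0]
force: [0.6, -0.0, -1.9]
finger_gap: 0.185
gripper_force: 58.8
```

```bash
python3 - <<'E'
from h import *
st()
a=vision.snapshot("scene")[:,:,::-1][100:300,230:450]
b=vision.snapshot("top")[:,:,::-1][110:260,150:315]
c=vision.snapshot("wrist")[:,:,::-1]
f=lambda i,w,h:cv2.resize(i,(w,h),interpolation=cv2.INTER_CUBIC)
r=np.vstack([f(b,320,290),f(c,320,240)])
cv2.imwrite("pics/m6.png",np.hstack([f(a,480,530),r]))
E
```

```text
t 17.55 a -0.12110296820768866 s 0.015273372587251921 H 0.10862242189664036 F [ 0.6131 -0.0318 -1.8624] M [0.0438 0.1501 0.0011] g 58.79615128040314 0.1846213659782208 q6 -1.7617719015244875
```

View pics/m6.png

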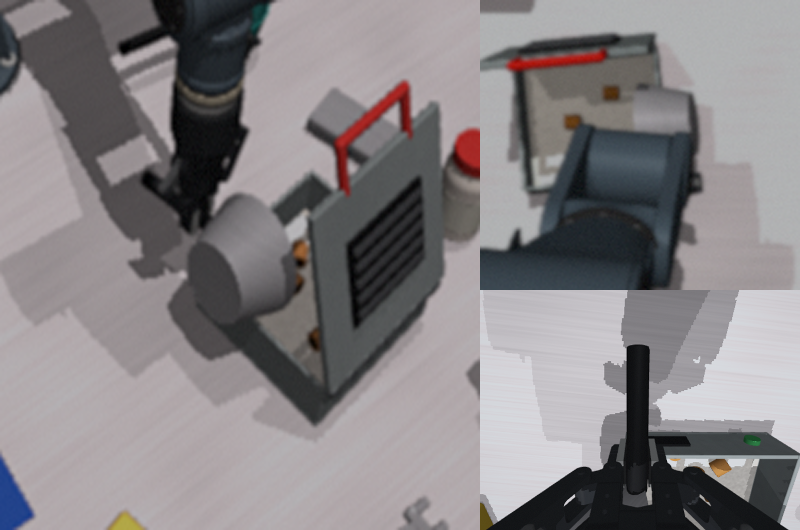

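The composite shows the cup with its axis about level (roll about 95-100°) and its foot disc at (215,280), mouth toward the tray. Bushings are on the tray floor at (300,250) and (318,340), and in the top inset at (570,121) and (610,92). I will turn it half round and push its foot edge on the outside of the right wall, where the lever is long.

drive_tool(
  deltas=[
    [[0,0,-30,0],[0,-10,-60,0],[0,-45,-70,0],[0,-80,-70,0],[0,-115,-70,0]],
  ],
  force=60,
)

```text
t: 18.12
tcp_pos: [0.4809, -0.0435, 0.1611]
tool_rot: [-0.054, 0.999, -0.001, 0.001]
force: [-0.2, 0.1, -1.9]
finger_gap: 0.182
gripper_force: 59.0
```

drive_tool(
  deltas=[
    [[0,-30,0,0],[0,-55,0,0],[-30,-55,0,0],[-60,-55,0,0],[-90,-55,0,0]],
  ],
)

```text
t: 18.53
tcp_pos: [0.5761, -0.0886, 0.1598]
tool_rot: [-0.052, 0.999, 0.0, -0.0]
force: [0.1, -0.7, -1.9]
finger_gap: 0.192
gripper_force: 59.1
```

drive_tool(
  deltas=[
    [[0,0,0,0.1],[0,0,0,0.2],[0,0,0,0.3],[0,0,0,0.4],[0,0,0,0.5]],
  ],
)

```text
t: 18.95
tcp_pos: [0.5752, -0.0874, 0.1594]
tool_rot: [0.198, 0.98, 0.0, -0.001]
force: [-0.0, -0.1, -2.5]
finger_gap: 0.188
gripper_force: 58.9
```

drive_tool(
  deltas=[
    [[0,0,0,0.1],[0,0,0,0.2],[0,0,0,0.3],[0,0,0,0.4],[0,0,0,0.5]],
  ],
)

```text
t: 19.37
tcp_pos: [0.5752, -0.0875, 0.1596]
tool_rot: [0.434, 0.901, 0.0, -0.0]
force: [0.2, -0.3, -1.6]
finger_gap: 0.184
gripper_force: 58.9
```

drive_tool(
  deltas=[
    [[0,0,0,0.1],[0,0,0,0.2],[0,0,0,0.3],[0,0,0,0.4],[0,0,0,0.5]],
  ],
)

```text
t: 19.78
tcp_pos: [0.5753, -0.0875, 0.1596]
tool_rot: [0.644, 0.765, 0.0, -0.0]
force: [0.1, 0.4, -1.5]
finger_gap: 0.185
gripper_force: 59.0
```

drive_tool(
  deltas=[
    [[0,0,0,0.1],[0,0,0,0.2],[0,0,0,0.3],[0,0,0,0.4],[0,0,0,0.5]],
  ],
)

```text
t: 20.2
tcp_pos: [0.5755, -0.0876, 0.1596]
tool_rot: [0.813, 0.582, 0.0, -0.0]
force: [-0.8, 0.0, -2.2]
finger_gap: 0.188
gripper_force: 59.1
```

drive_tool(
  deltas=[
    [[0,0,0,0.1],[0,0,0,0.2],[0,0,0,0.3],[0,0,0,0.4],[0,0,0,0.5]],
  ],
)

```text
t: 20.62
tcp_pos: [0.5756, -0.0876, 0.1597]
tool_rot: [0.932, 0.363, 0.0, 0.0]
force: [0.0, 0.8, -1.2]
finger_gap: 0.186
gripper_force: 59.1
```

drive_tool(
  deltas=[
    [[0,0,0,0.1],[0,0,0,0.2],[0,0,0,0.3],[0,0,0,0.4],[0,0,0,0.5]],
  ],
)

```text
t: 21.03
tcp_pos: [0.5756, -0.0877, 0.1597]
tool_rot: [0.993, 0.121, 0.0, 0.0]
force: [-0.7, 0.1, -1.5]
finger_gap: 0.185
gripper_force: 59.1
```

drive_tool(
  deltas=[
    [[0,0,0,0.1],[0,0,0,0.14],[0,0,0,0.14],[0,0,0,0.14]],
  ],
)

```text
t: 21.37
tcp_pos: [0.5756, -0.0877, 0.1598]
tool_rot: [0.999, 0.054, 0.0, 0.0]
force: [-0.2, 0.8, -2.4]
finger_gap: 0.186
gripper_force: 59.1
```

```bash
python3 - <<'E'
from h import *
s,R=st();print("u",R[:2,:2].T@u,"into",R[:2,:2].T@-v);bronze()
E
```

```text
t 21.37 a -0.028479524913858426 s -0.15313319961286134 H 0.1787694253772904 F [-0.2313  0.8418 -2.3923] M [-0.0507 -0.1932 -0.0091] g 59.077836871147156 0.18614145395078932 q6 1.118808877743682
u [0.9998 0.0183] into [ 0.0183 -0.9998]
scene [(383, 15, 2962), (463, 1, 71), (515, 117, 121), (530, 127, 119), (546, 136, 128), (557, 161, 10), (366, 194, 44), (345, 199, 110), (363, 204, 54), (374, 225, 8), (131, 325, 863), (311, 392, 517)]
top [(358, 77, 196), (365, 69, 29), (13, 115, 10), (542, 132, 59), (12, 119, 15), (12, 136, 23), (11, 155, 29), (217, 157, 42), (197, 172, 45), (208, 183, 48), (446, 196, 344), (197, 190, 48), (218, 198, 82)]
wrist [(14, 123, 703), (9, 199, 493), (40, 242, 1040)]
```

All six bushings are seen in the tray: top (217,157), (197,172), (208,183), (197,190), and a double blob at (218,198). Next I push the foot edge on the outer wall to right the cup.

drive_tool(
  deltas=[
    [[9,-16,0,0],[18,-32,0,0],[27,-48,15,0],[36,-63,30,0],[36,-63,50,0]],
  ],
)

```text
t: 21.93
tcp_pos: [0.607, -0.0186, 0.1106]
tool_rot: [0.998, 0.055, 0.003, -0.0]
force: [1.9, -0.9, -1.6]
finger_gap: 0.188
gripper_force: 59.1
```

drive_tool(
  deltas=[
    [[0,0,20,0],[0,0,40,0],[0,0,52,0],[0,0,60,0],[0,0,60,0]],
  ],
)

```text
t: 22.35
tcp_pos: [0.6036, -0.0211, 0.0482]
tool_rot: [0.999, 0.054, -0.001, -0.0]
force: [-0.2, 0.5, -2.3]
finger_gap: 0.187
gripper_force: 59.1
```

drive_tool(
  deltas=[
    [[0,-5,0,0],[0,-10,0,0],[0,-15,0,0],[0,-20,0,0],[0,-20,0,0]],
  ],
)

```text
t: 22.77
tcp_pos: [0.6024, 0.0001, 0.0506]
tool_rot: [0.999, 0.055, 0.0, -0.0]
force: [0.3, -0.2, -2.1]
finger_gap: 0.187
gripper_force: 59.1
```

```bash
python3 - <<'E'
from h import *
st()
E
```

```text
t 22.77 a 0.0062086401238871936 s -0.06816654368870739 H 0.06962738015894648 F [ 0.3106 -0.1754 -2.0516] M [-0.0554 -0.1606 -0.0128] g 59.06741559505463 0.18699249046706223 q6 1.2760564150796851
```

drive_tool(
  deltas=[
    [[0,3,-5,0],[-4,3,-10,0],[-9,3,-16,0],[-14,3,-16,0],[-14,3,-16,0]],
  ],
  jaw=14.5,
  force=28,
)

```text
t: 23.18
tcp_pos: [0.5874, -0.006, 0.0664]
tool_rot: [0.999, 0.054, -0.001, -0.0]
force: [-0.7, 0.2, -1.8]
finger_gap: 0.183
gripper_force: 59.1
```

```bash
python3 - <<'E'
from h import *
st()
E
```

```text
t 23.18 a -0.009333822405124169 s -0.07282632826856908 H 0.08541371236851943 F [-0.655   0.1889 -1.8033] M [-0.0273 -0.1381  0.0045] g 59.066389203071594 0.18255316528101512 q6 1.2633711925187054
```

drive_tool(
  deltas=[
    [[0,-5,0,0],[0,-8,-3,0],[0,-10,-7,0],[0,-12,-11,0],[0,-12,-11,0]],
  ],
)

```text
t: 23.6
tcp_pos: [0.5882, 0.0067, 0.0777]
tool_rot: [0.999, 0.054, 0.001, 0.0]
force: [-0.1, -0.2, -1.7]
finger_gap: 0.189
gripper_force: 59.1
```

drive_tool(
  deltas=[
    [[0,-3,-5,0],[0,-7,-10,0],[0,-11,-14,0],[0,-16,-18,0],[0,-16,-18,0]],
  ],
)

```text
t: 24.02
tcp_pos: [0.5861, 0.0232, 0.0959]
tool_rot: [0.999, 0.054, 0.001, -0.0]
force: [0.3, -0.7, -1.5]
finger_gap: 0.189
gripper_force: 59.1
```

```bash
python3 - <<'E'
from h import *
st()
E
```

```text
t 24.02 a -0.007944191145315048 s -0.04371275143350112 H 0.11487461005123141 F [ 0.3326 -0.7086 -1.4584] M [-0.0331 -0.1269 -0.0021] g 59.06473159790039 0.1886558543458271 q6 1.3106614728471637
```

No contact yet, so the roll is past 90°. I'll rest the rim on the free table and ease the grip slightly, with the pads still around the handle, so the cup settles on its side.

drive_tool(
  deltas=[
    [[0,25,0,0],[0,50,10,0],[0,75,25,0],[0,75,40,0],[0,75,46,0]],
  ],
)

```text
t: 24.43
tcp_pos: [0.5932, -0.0538, 0.0472]
tool_rot: [0.999, 0.053, -0.001, -0.0]
force: [-0.6, 0.0, -1.7]
finger_gap: 0.183
gripper_force: 59.0
```

drive_tool(
  deltas=[
    [[0,0,2,0],[0,0,4,0],[0,0,6,0],[0,0,6,0]],
  ],
)

```text
t: 24.77
tcp_pos: [0.594, -0.0517, 0.0431]
tool_rot: [0.999, 0.054, 0.0, 0.0]
force: [-0.3, 0.1, -3.0]
finger_gap: 0.184
gripper_force: 59.0
```

drive_tool(
  deltas=[
    [[0,0,1.5,0],[0,0,3,0],[0,0,3,0]],
  ],
)

```text
t: 25.02
tcp_pos: [0.5939, -0.0522, 0.04]
tool_rot: [0.999, 0.054, 0.0, 0.0]
force: [-0.7, -0.7, -1.7]
finger_gap: 0.186
gripper_force: 59.0
```

drive_tool(
  deltas=[
    [[0,0,1,0],[0,0,2,0],[0,0,3,0],[0,0,3,0]],
  ],
)

```text
t: 25.35
tcp_pos: [0.5937, -0.0525, 0.0366]
tool_rot: [0.999, 0.054, -0.0, -0.0]
force: [-0.1, -0.0, -1.9]
finger_gap: 0.183
gripper_force: 59.0
```

drive_tool(
  deltas=[
    [[0,0,1,0],[0,0,2,0],[0,0,3,0],[0,0,3,0]],
  ],
)

```text
t: 25.68
tcp_pos: [0.5937, -0.0525, 0.0335]
tool_rot: [0.999, 0.054, -0.0, -0.0]
force: [-0.4, 1.0, -1.9]
finger_gap: 0.186
gripper_force: 59.0
```

drive_tool(
  deltas=[
    [[0,0,1,0],[0,0,2,0],[0,0,3,0],[0,0,3,0]],
  ],
)

```text
t: 26.02
tcp_pos: [0.594, -0.0525, 0.0307]
tool_rot: [0.999, 0.054, 0.0, 0.0]
force: [0.6, -0.8, -0.8]
finger_gap: 0.189
gripper_force: 59.1
```

drive_tool(
  deltas=[
    [[0,0,1,0],[0,0,1.5,0],[0,0,1.5,0]],
  ],
)

```text
t: 26.27
tcp_pos: [0.5944, -0.0525, 0.0296]
tool_rot: [0.999, 0.054, 0.001, 0.0]
force: [1.2, -0.4, 1.3]
finger_gap: 0.186
gripper_force: 59.4
```

drive_tool(
  deltas=[
    [[0,0,0,0],[0,0,0,0]],
  ],
  jaw=16.5,
  force=20,
)

```text
t: 26.43
tcp_pos: [0.5944, -0.0526, 0.0296]
tool_rot: [0.999, 0.054, 0.001, 0.0]
force: [1.2, -0.0, 1.4]
finger_gap: 0.197
gripper_force: 36.0
```

drive_tool(
  deltas=[
    [[0,0,0,0],[0,0,0,0]],
  ],
  jaw=17.2,
)

```text
t: 26.6
tcp_pos: [0.5943, -0.0526, 0.0295]
tool_rot: [0.999, 0.054, 0.0, 0.0]
force: [1.6, 0.6, 0.7]
finger_gap: 0.202
gripper_force: 17.2
```

Easing by jaw position gives fine grip control: 17.2 mm gives about 17 N. I continue gently while raising the hand to level the handle.

drive_tool(
  deltas=[
    [[0,0,0,0],[0,0,-2,0],[0,0,-4,0],[0,0,-6,0]],
  ],
  jaw=17.5,
)

```text
t: 26.93
tcp_pos: [0.5927, -0.0522, 0.035]
tool_rot: [0.999, 0.054, -0.001, -0.0]
force: [-1.4, -0.5, -2.0]
finger_gap: 0.207
gripper_force: 9.5
```

drive_tool(
  deltas=[
    [[0,0,0,0],[0,0,0,0],[0,0,-1,0],[0,0,-2,0]],
  ],
  jaw=17.7,
)

```text
t: 27.27
tcp_pos: [0.5935, -0.0524, 0.0372]
tool_rot: [0.999, 0.054, -0.0, -0.0]
force: [-1.0, 0.1, -1.0]
finger_gap: 0.207
gripper_force: 5.1
```

```bash
python3 - <<'E'
from h import *
st()
E
```

```text
t 27.27 a -0.007422326580581421 s -0.11961633755134482 H 0.056200046577314686 F [-1.0433  0.0801 -1.0478] M [-0.0135  0.0049 -0.0131] g 5.147268623113632 0.20746924027899888 q6 1.187568970169706
```

drive_tool(
  deltas=[
    [[0,0,0,0],[0,0,0,0],[0,0,0,0],[0,0,0,0],[0,0,0,0]],
  ],
  jaw=17.8,
)

```text
t: 27.68
tcp_pos: [0.5938, -0.0525, 0.0373]
tool_rot: [0.999, 0.054, -0.0, -0.0]
force: [-1.3, 0.8, -0.4]
finger_gap: 0.212
gripper_force: 3.3
```

drive_tool(
  deltas=[
    [[0,0,0,0],[0,0,0,0],[0,0,0,0]],
  ],
  jaw=16.8,
  force=30,
)

```text
t: 27.93
tcp_pos: [0.5939, -0.0525, 0.0373]
tool_rot: [0.999, 0.054, 0.0, -0.0]
force: [-0.8, -0.2, -0.8]
finger_gap: 0.201
gripper_force: 18.9
```

drive_tool(
  deltas=[
    [[0,0,-8,0],[0,0,-20,0],[0,0,-35,0],[0,0,-50,0],[0,0,-55,0]],
  ],
)

```text
t: 28.35
tcp_pos: [0.5958, -0.053, 0.0955]
tool_rot: [0.999, 0.054, 0.003, 0.001]
force: [0.9, -0.2, -1.2]
finger_gap: 0.202
gripper_force: 18.7
```

drive_tool(
  deltas=[
    [[0,-20,0,0],[0,-40,0,0],[0,-55,0,0],[0,-66,0,0],[0,-66,0,0]],
  ],
)

```text
t: 28.77
tcp_pos: [0.5868, 0.014, 0.0929]
tool_rot: [0.998, 0.056, 0.0, 0.001]
force: [-1.6, -1.9, -1.3]
finger_gap: 0.199
gripper_force: 19.9
```

```bash
python3 - <<'E'
from h import *
st()
E
```

```text
t 28.77 a -0.00805635196481156 s -0.05293150056290008 H 0.1118514597912547 F [-1.6151 -1.9277 -1.3401] M [-0.5288  0.0481  0.2173] g 19.9192813038826 0.19850819428501018 q6 1.2947122768543455
```

Contact with the wall is felt, so I continue the righting path.

drive_tool(
  deltas=[
    [[0,-4,-2,0],[0,-9,-3,0],[0,-14,-6,0],[0,-19,-9,0],[0,-19,-9,0]],
  ],
)

```text
t: 29.18
tcp_pos: [0.5878, 0.0271, 0.1035]
tool_rot: [0.998, 0.057, 0.003, 0.005]
force: [1.7, -13.2, 3.9]
finger_gap: 0.203
gripper_force: 47.4
```

drive_tool(
  deltas=[
    [[0,-5,-2,0],[0,-11,-5,0],[0,-16,-6,0],[0,-22,-8,0],[0,-22,-8,0]],
  ],
)

```text
t: 29.6
tcp_pos: [0.5888, 0.0493, 0.1132]
tool_rot: [0.998, 0.055, 0.007, 0.004]
force: [4.7, -9.7, 9.5]
finger_gap: 0.206
gripper_force: 31.2
```

```bash
python3 - <<'E'
from h import *
st();bronze()
E
```

```text
t 29.6 a -0.002873534777108091 s -0.01789131041811029 H 0.13224489063532907 F [ 4.6745 -9.6781  9.4646] M [-2.2081 -0.4189  0.5943] g 31.2098228931427 0.20627962592298146 q6 1.3630159440492535
scene [(392, 15, 2312), (463, 1, 71), (515, 117, 119), (530, 126, 122), (546, 136, 130), (557, 161, 9), (366, 194, 46), (363, 204, 55), (131, 325, 862), (311, 392, 515)]
top [(358, 77, 193), (365, 69, 30), (13, 115, 7), (541, 129, 42), (12, 133, 7), (12, 153, 11), (216, 156, 16), (9, 158, 10), (446, 196, 327)]
wrist []
```

drive_tool(
  deltas=[
    [[0,-5,-1,0],[0,-10,-1,0],[0,-15,-1,0],[0,-20,0,0],[0,-24,1,0]],
  ],
)

```text
t: 30.17
tcp_pos: [0.5861, 0.0689, 0.113]
tool_rot: [0.999, 0.054, 0.006, 0.007]
force: [-3.6, -34.5, 21.4]
finger_gap: 0.205
gripper_force: 54.7
```

drive_tool(
  deltas=[
    [[0,0,-8,0],[0,0,-25,0],[0,15,-40,0],[0,40,-40,0],[0,70,-40,0]],
  ],
)

```text
t: 30.58
tcp_pos: [0.5877, 0.0079, 0.1492]
tool_rot: [0.999, 0.054, 0.001, -0.001]
force: [0.2, -0.5, -1.8]
finger_gap: 0.205
gripper_force: 17.1
```

drive_tool(
  deltas=[
    [[0,30,0,0],[0,60,0,0],[0,90,0,0],[0,90,0,0],[0,90,0,0]],
  ],
)

```text
t: 31.0
tcp_pos: [0.597, -0.0834, 0.148]
tool_rot: [0.999, 0.051, -0.0, -0.001]
force: [-0.5, 0.5, -2.3]
finger_gap: 0.205
gripper_force: 17.1
```

```bash
python3 - <<'E'
from h import *
st();bronze()
E
```

```text
t 31.0 a -0.006731992731275064 s -0.15078091325310397 H 0.1670036859823188 F [-0.536   0.5019 -2.299 ] M [ 0.0443 -0.0608  0.0213] g 17.089943289756775 0.20501684479253449 q6 1.1428258138327874
scene [(383, 15, 2966), (463, 1, 71), (515, 117, 119), (530, 127, 122), (546, 137, 125), (557, 161, 9), (366, 194, 44), (344, 199, 111), (363, 204, 55), (374, 226, 9), (131, 325, 863), (311, 392, 516)]
top [(358, 78, 199), (365, 68, 29), (12, 118, 26), (542, 131, 57), (12, 136, 24), (11, 155, 30), (217, 157, 42), (197, 172, 44), (209, 183, 47), (446, 196, 351), (197, 190, 47), (218, 198, 83)]
wrist [(16, 150, 747), (10, 225, 539), (42, 267, 1104)]
```

```bash
python3 - <<'E'
from h import *
M=[];F=[]
for i in range(10):
    w=vision.snapshot("wrist");s=manip.sense();M.append(s["ft_torque"]);F.append(s["force"])
print("M",np.mean(M,0),np.std(M,0),"F",np.mean(F,0))
m=vision.camera_model("wrist");R=Ro.from_quat(s["tool_rot"]).as_matrix();g=s["tcp_pos"]-R[:,2]*.019
for p in(-30,-20,-10,0,10,20,30):
    e=g+R[:,0]*.085*np.cos(np.radians(p))-R[:,2]*.085*np.sin(np.radians(-p));print(p,proj("wrist",[g,e],m).round(0).tolist())
def tail(im):
    d=np.max(im,2)<45
    return [(r,int(np.where(d[r,200:350])[0].min()+200),int(np.where(d[r,200:350])[0].max()+200),int(d[r,200:350].sum())) for r in range(0,300,12) if d[r,200:350].any()]
print(tail(w))
import glob
for f in sorted(glob.glob("pics/_wrist*")):print(f,tail(cv2.imread(f))[:3])
E
```

```text
M [ 0.009  -0.1051 -0.0025] [0.0243 0.0271 0.0158] F [-0.0725  0.1818 -1.8814]
-30 [[277.0, 295.0], [279.0, 139.0]]
-20 [[277.0, 295.0], [279.0, 113.0]]
-10 [[277.0, 295.0], [278.0, 100.0]]
0 [[277.0, 295.0], [278.0, 97.0]]
10 [[277.0, 295.0], [277.0, 101.0]]
20 [[277.0, 295.0], [277.0, 110.0]]
30 [[277.0, 295.0], [277.0, 123.0]]
[(96, 252, 297, 46), (108, 248, 301, 54), (120, 249, 300, 52), (132, 249, 300, 52), (144, 250, 299, 50), (156, 251, 298, 48), (168, 251, 298, 48), (180, 252, 297, 46), (192, 253, 296, 44), (204, 253, 296, 44), (216, 254, 295, 42), (228, 255, 294, 40), (240, 255, 294, 40), (252, 256, 293, 38), (264, 255, 295, 41), (276, 229, 321, 69), (288, 225, 324, 73)]
pics/_wrist15.0.png [(108, 256, 293, 38), (120, 256, 293, 38), (132, 256, 293, 38)]
pics/_wrist16.0.png [(96, 270, 282, 13), (108, 257, 295, 39), (120, 257, 295, 39)]
pics/_wrist17.0.png [(96, 268, 284, 17), (108, 257, 296, 40), (120, 257, 295, 39)]
pics/_wrist21.5.png [(108, 257, 295, 24), (120, 257, 295, 25), (132, 257, 295, 25)]
pics/_wrist29.8.png [(96, 238, 279, 28), (108, 237, 281, 33), (120, 239, 281, 31)]
pics/_wrist31.1.png [(96, 252, 297, 46), (108, 248, 301, 54), (120, 249, 300, 52)]
```

```bash
python3 - <<'E'
from h import *
s=manip.sense();m=vision.camera_model("wrist");w=vision.snapshot("wrist")
R=Ro.from_quat(s["tool_rot"]).as_matrix();K=m["camera_matrix"];Rc=cv2.Rodrigues(m["rvec"])[0];o=-Rc.T@m["tvec"]
d=np.max(w,2)<45;P=[]
rows=[r for r in range(60,262) if d[r,200:350].sum()>20]
for r in rows:
    c=np.where(d[r,200:350])[0]+200;wd=c.max()-c.min()+1;mid=(c.max()+c.min())/2
    # depth from the apparent width of the 18 mm bar
    ray=np.linalg.inv(K)@[mid,r,1];Z=K[0,0]*.018/wd
    P.append(R.T@(o+Rc.T@(ray*Z)-s["tcp_pos"]))
P=np.array(P)*1000;print("f",K[0,0],"row0",rows[0],"end",P[8],"near",P[-8])
fx=np.polyfit(P[8:,0],P[8:,2],1);fy=np.polyfit(P[8:,0],P[8:,1],1);print("slope dz/dx",fx,"deg",np.degrees(np.arctan(fx[0])),"yaw",np.degrees(np.arctan(fy[0])),fy)
E
```

```text
f 313.77329151441467 row0 92 end [ 83.6399  -1.0407 -29.9867] near [15.4008 -1.2512 -8.584 ]
slope dz/dx [-0.3578 -3.1301] deg -19.685824009165422 yaw 0.010790168278214992 [ 0.0002 -1.2442]
```

Measured in the wrist image, the handle droops about 20° (far side low), with yaw about 0. The moment says the roll is near upright. I carry it to the mat and let the mat level it.

drive_tool(
  deltas=[
    [[-8,35,0,0],[-16,70,0,0],[-24,110,0,0],[-32,150,0,0],[-32,180,0,0]],
  ],
  jaw=16.4,
  force=40,
)

```text
t: 32.12
tcp_pos: [0.5833, -0.267, 0.1484]
tool_rot: [0.999, 0.053, -0.0, 0.0]
force: [0.3, 0.4, -1.8]
finger_gap: 0.2
gripper_force: 23.6
```

drive_tool(
  deltas=[
    [[0,15,10,0],[0,28,20,0],[0,28,30,0],[0,28,40,0],[0,28,40,0]],
  ],
)

```text
t: 32.53
tcp_pos: [0.5854, -0.288, 0.1046]
tool_rot: [0.999, 0.054, -0.003, -0.003]
force: [0.5, 0.0, -2.3]
finger_gap: 0.202
gripper_force: 23.6
```

```bash
cat >> h.py <<'E'
def pitch():
    s=manip.sense();m=vision.camera_model("wrist");w=vision.snapshot("wrist")
    R=Ro.from_quat(s["tool_rot"]).as_matrix();K=m["camera_matrix"];Rc=cv2.Rodrigues(m["rvec"])[0];o=-Rc.T@m["tvec"]
    d=np.max(w,2)<45;P=[]
    for r in [r for r in range(60,262) if d[r,200:350].sum()>20]:
        c=np.where(d[r,200:350])[0]+200
        P.append(R.T@(o+Rc.T@(np.linalg.inv(K)@[(c.max()+c.min())/2,r,1]*K[0,0]*.018/(c.max()-c.min()+1))-s["tcp_pos"]))
    P=np.array(P)*1000;f=np.polyfit(P[8:,0],P[8:,2],1);print("end",P[3],"pitch",np.degrees(np.arctan(f[0])),"z0",f[1])
def cupmask(name):
    im=vision.snapshot(name)[:,:,::-1];h=cv2.cvtColor(im,cv2.COLOR_BGR2HSV);return im,h
E
python3 - <<'E'
from h import *
s,R=st();pitch();print(s["tcp_pos"])
# mat visible outline in top/scene
for n in("top","scene"):
    im=vision.snapshot(n);r,g,b=[im[:,:,i].astype(int) for i in range(3)]
    mk=((b>110)&(r<70)&(g<90)).astype(np.uint8);print(n,mk.sum(),cast(n,[[378,202]],.003) if n=="top" else "")
E
```

```text
t 32.53 a -0.036861422036234534 s -0.3535712641499872 H 0.12358537650440042 F [ 0.5349  0.0372 -2.3137] M [-0.0059 -0.0123  0.0042] g 23.594974279403687 0.2017621189094632 q6 0.8327370127444428
end [85.6574 -0.4521 -6.3232] pitch -19.095707629127048 z0 -3.520673806401784
[ 0.5854 -0.288   0.1046]
top 9846 [[ 0.4967 -0.301   0.003 ]]
scene 5011
```

drive_tool(
  deltas=[
    [[0,0,8,0],[0,0,16,0],[0,0,22,0],[0,0,27,0],[0,0,32,0]],
  ],
)

```text
t: 33.1
tcp_pos: [0.5888, -0.2919, 0.0769]
tool_rot: [0.999, 0.054, 0.001, 0.001]
force: [2.6, 0.4, 2.6]
finger_gap: 0.199
gripper_force: 24.1
```

drive_tool(
  deltas=[
    [[0,0,5,0],[0,0,10,0],[0,0,14,0],[0,0,18,0],[0,0,18,0]],
  ],
)

```text
t: 33.52
tcp_pos: [0.5865, -0.291, 0.057]
tool_rot: [0.999, 0.054, -0.001, -0.001]
force: [0.2, 1.0, 2.8]
finger_gap: 0.199
gripper_force: 24.0
```

```bash
python3 - <<'E'
from h import *
s,R=st();pitch();print(s["tcp_pos"])
E
```

```text
t 33.52 a -0.03603270869107797 s -0.3565689936887796 H 0.07597371843596476 F [0.1801 1.0366 2.7937] M [ 0.043   0.0049 -0.0329] g 23.996380269527435 0.19942997774179275 q6 0.8323162460557908
end [87.9339 -0.8124  0.8564] pitch 1.0466288927003897 z0 -4.423330884350269
[ 0.5865 -0.291   0.057 ]
```

```bash
python3 - <<'E'
from h import *
import glob
s=manip.sense();m=vision.camera_model("wrist")
R=Ro.from_quat(s["tool_rot"]).as_matrix();K=m["camera_matrix"];Rc=cv2.Rodrigues(m["rvec"])[0];o=-Rc.T@m["tvec"]
cv2.imwrite("pics/_wristnow.png",vision.snapshot("wrist")[:,:,::-1])
for f in sorted(glob.glob("pics/_wrist*")):
    w=cv2.imread(f);d=np.max(w,2)<45;P=[]
    for r in [r for r in range(60,262) if d[r,200:350].sum()>20]:
        c=np.where(d[r,200:350])[0]+200
        P.append(R.T@(o+Rc.T@(np.linalg.inv(K)@[(c.max()+c.min())/2,r,1]*K[0,0]*.018/(c.max()-c.min()+1))-s["tcp_pos"]))
    P=np.array(P)*1000;g=np.polyfit(P[8:,0],P[8:,2],1);print(f,"n",len(P),"end",P[3],"pitch",np.degrees(np.arctan(g[0])),"z0",g[1])
# cup in the scene: grey low-saturation pixels on the mat
T=np.array([.4995,-.30]);
for n in("scene","top"):
    im=vision.snapshot(n)[:,:,::-1];h=cv2.cvtColor(im,cv2.COLOR_BGR2HSV)
    c=proj(n,[[*T,.04]])[0];x0,y0=(c-45).astype(int);sub=h[y0:y0+90,x0:x0+90]
    mk=((sub[:,:,1]<60)&(sub[:,:,2]>50)&(sub[:,:,2]<185)).astype(np.uint8)
    p,cc=blob(mk,(45,45));print(n,"c",c,"blob",len(p),cc+[x0,y0],p.min(0)+[x0,y0],p.max(0)+[x0,y0])
    t=np.linspace(0,2*np.pi,40);rim=proj(n,np.c_[T[0]+.06*np.cos(t),T[1]+.06*np.sin(t),np.full(40,.069)]);ft=proj(n,np.c_[T[0]+.041*np.cos(t),T[1]+.041*np.sin(t),np.full(40,.003)])
    a=np.vstack([rim,ft]);print(" expected upright extent",a.min(0),a.max(0))
E
```

```text
pics/_wrist15.0.png n 164 end [84.2401 -1.2586 23.3072] pitch 14.466406373724366 z0 -8.535109420184364
pics/_wrist16.0.png n 165 end [84.6238 -0.5251 18.962 ] pitch 14.255179887408225 z0 -17.044764097779545
pics/_wrist17.0.png n 165 end [84.6238 -0.5251 18.962 ] pitch 7.512927175308092 z0 -11.848596985616062
pics/_wrist21.5.png n 163 end [83.6406 -0.304  14.3922] pitch 10.937349659587065 z0 -7.55822309918842
pics/_wrist29.8.png n 167 end [84.8831 -7.779  -6.5738] pitch -0.4729259422591385 z0 -7.093157654599031
pics/_wrist31.1.png n 170 end [86.2685 -0.8103  0.3409] pitch -19.61652725076937 z0 -3.1905030089237525
pics/_wristnow.png n 174 end [87.7416 -0.6081 -2.4629] pitch 0.2791425076150734 z0 -3.898035624384372
scene c [200.9104 277.4255] blob 3041 [177.2729 272.9951] [155 232] [232 321]
 expected upright extent [172.3061 248.4708] [226.1406 301.232 ]
top c [380.4379 199.5326] blob 1108 [376.019  213.0343] [338 180] [424 243]
 expected upright extent [359.9735 175.7107] [405.5781 221.0505]
```

drive_tool(
  deltas=[
    [[0,0,1,0],[0,0,2,0],[0,0,3,0],[0,0,3,0]],
  ],
  jaw=17.0,
)

```text
t: 34.05
tcp_pos: [0.5878, -0.2912, 0.0555]
tool_rot: [0.999, 0.054, 0.0, -0.0]
force: [0.8, 3.0, 2.1]
finger_gap: 0.204
gripper_force: 19.8
```

drive_tool(
  deltas=[
    [[0,0,1,0],[0,0,2,0],[0,0,3,0],[0,0,3,0]],
  ],
)

```text
t: 34.38
tcp_pos: [0.5896, -0.2916, 0.0537]
tool_rot: [0.999, 0.054, 0.002, 0.001]
force: [2.8, 3.9, 7.1]
finger_gap: 0.195
gripper_force: 20.3
```

```bash
python3 - <<'E'
from h import *
s,R=st();pitch();print(s["tcp_pos"])
E
```

```text
t 34.38 a -0.03300019343745117 s -0.3575130791901028 H 0.07274334125570997 F [2.8241 3.8591 7.0892] M [ 0.62   -0.3286 -0.0827] g 20.25495171546936 0.19460805239971699 q6 0.8323475679631803
end [88.0811 -0.1807  4.3746] pitch 4.8282629963249075 z0 -5.6514538978662054
[ 0.5896 -0.2916  0.0537]
```

The cup is within about 10° of upright with its foot on the mat. I ease the grip stepwise so it settles flat while still held.

drive_tool(
  deltas=[
    [[0,0,0,0],[0,0,0,0],[0,0,0,0],[0,0,0,0]],
  ],
  jaw=17.5,
)

```text
t: 34.77
tcp_pos: [0.5896, -0.2917, 0.0536]
tool_rot: [0.999, 0.054, 0.002, 0.001]
force: [3.5, 3.3, 4.4]
finger_gap: 0.206
gripper_force: 9.4
```

drive_tool(
  deltas=[
    [[0,0,0,0],[0,0,0,0],[0,0,0,0],[0,0,0,0]],
  ],
  jaw=17.75,
)

```text
t: 35.1
tcp_pos: [0.5894, -0.2919, 0.0534]
tool_rot: [0.999, 0.054, 0.002, 0.001]
force: [4.0, 2.5, 5.6]
finger_gap: 0.206
gripper_force: 5.0
```

```bash
python3 - <<'E'
from h import *
s,R=st();pitch()
T=np.array([.4995,-.30])
im=vision.snapshot("scene")[:,:,::-1];hsv=cv2.cvtColor(im,cv2.COLOR_BGR2HSV)
x0,y0=140,225;sub=im[y0:y0+100,x0:x0+110];h=hsv[y0:y0+100,x0:x0+110]
mat=((h[:,:,0]>100)&(h[:,:,0]<130)&(h[:,:,1]>130)).astype(np.uint8)
grey=((h[:,:,1]<70)&(h[:,:,2]<150)&(h[:,:,2]>40)).astype(np.uint8)
grey=cv2.morphologyEx(grey,cv2.MORPH_OPEN,np.ones((3,3)))
p,c=blob(grey,(60,50));e=cv2.fitEllipse(cv2.convexHull(p.astype(np.int32)));print("grey",len(p),c+[x0,y0],p.min(0)+[x0,y0],p.max(0)+[x0,y0],e)
# inside of cup darker than outside? report mean V along image column through centre
E
```

```text
t 35.1 a -0.03322905925832941 s -0.3577760946111459 H 0.07237681417401959 F [3.952  2.454  5.6316] M [ 0.5468 -0.5368 -0.0541] g 4.963613636791706 0.20581543979291955 q6 0.8322447199962434
end [88.0756 -0.1685  4.3759] pitch 4.49241234548909 z0 -5.766805196006261
grey 1750 [198.5554 269.4091] [174 243] [231 301] ((62.16518783569336, 43.280723571777344), (51.40178680419922, 66.32011413574219), 31.68558120727539)
```

drive_tool(
  deltas=[
    [[0,0,-1,0],[0,0,-2,0],[0,0,-3,0],[0,0,-3,0]],
  ],
)

```text
t: 35.53
tcp_pos: [0.587, -0.2916, 0.055]
tool_rot: [0.999, 0.054, -0.001, -0.0]
force: [0.2, 0.3, 0.7]
finger_gap: 0.208
gripper_force: 3.9
```

```bash
cat >> h.py <<'E'
def cup():
    im=vision.snapshot("scene")[:,:,::-1];h=cv2.cvtColor(im,cv2.COLOR_BGR2HSV)[215:335,130:260]
    g=cv2.morphologyEx(((h[:,:,1]<70)&(h[:,:,2]<150)&(h[:,:,2]>40)).astype(np.uint8),cv2.MORPH_OPEN,np.ones((3,3)))
    p,c=blob(g,(70,60));e=cv2.fitEllipse(cv2.convexHull(p.astype(np.int32)));o=np.array([130,215])
    print("cup",len(p),c+o,p.min(0)+o,p.max(0)+o,e)
E
python3 - <<'E'
from h import *
st();pitch();cup()
# reference: the same mask on the first picture, cup upright on the table, and expected shapes of both
im=cv2.imread("pics/scene0.png");h=cv2.cvtColor(im,cv2.COLOR_BGR2HSV)[225:300,250:340]
g=cv2.morphologyEx(((h[:,:,1]<70)&(h[:,:,2]<150)&(h[:,:,2]>40)).astype(np.uint8),cv2.MORPH_OPEN,np.ones((3,3)))
p,c=blob(g,(46,36));e=cv2.fitEllipse(cv2.convexHull(p.astype(np.int32)));print("ref",len(p),p.min(0)+[250,225],p.max(0)+[250,225],e)
t=np.linspace(0,2*np.pi,40)
for T,z in((( .594,-.1024),0),((.5015,-.301),.003)):
    a=np.vstack([np.c_[T[0]+r*np.cos(t),T[1]+r*np.sin(t),np.full(40,z+d)] for r,d in((.06,.066),(.041,0))])
    q=proj("scene",a);e=cv2.fitEllipse(cv2.convexHull(q.astype(np.float32)));print("exp",q.min(0),q.max(0),e,cv2.contourArea(cv2.convexHull(q.astype(np.float32))))
E
```

```text
t 35.53 a -0.03558832103357999 s -0.35725768830983895 H 0.07396599571363553 F [0.1573 0.2505 0.7158] M [ 0.1699 -0.1963 -0.006 ] g 3.923187106847763 0.20781660558775614 q6 0.8322390659115482
end [88.4819 -0.6083  4.5266] pitch 1.2079599331085815 z0 -4.150395606364396
cup 1724 [198.2001 268.6874] [174 242] [232 300] ((72.12492370605469, 52.63728332519531), (52.34955596923828, 67.1412582397461), 31.98352813720703)
ref 1744 [267 225] [320 288] ((39.86294174194336, 31.19247055053711), (55.859859466552734, 67.53308868408203), 151.57766723632812)
exp [268.9143 235.4586] [320.9173 286.7153] ((294.79107666015625, 260.2851867675781), (51.071144104003906, 51.65242385864258), 112.15777587890625) 2006.8401111334097
exp [172.3298 249.2702] [226.2359 302.1095] ((199.89552307128906, 275.08990478515625), (52.25352096557617, 54.222068786621094), 58.9105224609375) 2159.4987506134203
```

drive_tool(
  deltas=[
    [[0,0,0,0],[0,0,-1,0],[0,0,-1,0],[0,0,-1,0]],
  ],
  jaw=17.85,
)

```text
t: 35.97
tcp_pos: [0.5869, -0.2916, 0.0559]
tool_rot: [0.999, 0.054, -0.001, -0.0]
force: [-0.3, 0.3, -1.5]
finger_gap: 0.208
gripper_force: 2.5
```

```bash
python3 - <<'E'
from h import *
s,R=st();pitch()
im=vision.snapshot("scene")[:,:,::-1];h=cv2.cvtColor(im,cv2.COLOR_BGR2HSV)
mat=((h[:,:,0]>100)&(h[:,:,0]<130)&(h[:,:,1]>130)).astype(np.uint8)
g=((h[:,:,1]<80)&(h[:,:,2]<160)&(h[:,:,2]>30)).astype(np.uint8);g[:235]=0;g[310:]=0;g[:,:160]=0;g[:,240:]=0
p,c=blob(g,(199,272));lab=np.zeros_like(g);lab[p[:,1],p[:,0]]=1
near=cv2.dilate(mat,np.ones((5,5)))&lab
ys,xs=np.where(near);print("edge pts against mat",len(xs),xs.min(),xs.max(),ys.min(),ys.max())
e=cv2.fitEllipse(np.c_[xs,ys].astype(np.int32));print("ellipse of edge",e)
hand=s["tcp_pos"];T=hand[:2]-R[:2,0]*.088;t=np.linspace(0,2*np.pi,60)
for nm,r,z in(("rim",.06,.069),("foot",.041,.003)):
    q=proj("scene",np.c_[T[0]+r*np.cos(t),T[1]+r*np.sin(t),np.full(60,z)]).astype(np.float32);print(nm,"expected",cv2.fitEllipse(q),q.min(0),q.max(0))
# brightness: interior far half vs near half along the view direction
for dx in(-14,-7,0,7,14):
    print("col",200+dx,[int(x) for x in h[244:304:5,200+dx,2]],[int(x) for x in h[244:304:5,200+dx,1]])
E
```

```text
t 35.97 a -0.035681960494911936 s -0.3572262577330467 H 0.07485684245821787 F [-0.3337  0.3106 -1.4816] M [ 0.0105  0.0521 -0.0296] g 2.4675212055444717 0.20845327888773654 q6 0.832302889398363
end [88.2939 -0.4108  1.0273] pitch 0.8347800698874691 z0 -4.441470362620318
edge pts against mat 100 169 198 271 301
ellipse of edge ((187.02883911132812, 285.19073486328125), (17.307825088500977, 37.806922912597656), 136.0122833251953)
rim expected ((198.79896545410156, 271.97210693359375), (45.81027603149414, 54.6587028503418), 72.29045104980469) [171.864  248.6387] [225.7124 295.3195]
foot expected ((202.3728790283203, 285.90673828125), (30.466081619262695, 35.60996627807617), 70.5665054321289) [184.857  270.3794] [219.8942 301.4439]
col 186 [179, 163, 160, 54, 55, 55, 50, 51, 60, 63, 77, 80] [10, 13, 14, 9, 9, 14, 15, 10, 4, 8, 7, 207]
col 193 [46, 85, 60, 58, 59, 58, 58, 61, 65, 116, 29, 48] [17, 15, 9, 9, 9, 4, 9, 8, 8, 9, 26, 11]
col 200 [38, 57, 38, 42, 88, 18, 19, 39, 43, 82, 59, 18] [47, 58, 54, 49, 43, 43, 27, 13, 6, 9, 4, 14]
col 207 [38, 73, 36, 43, 67, 99, 31, 18, 14, 21, 55, 29] [60, 42, 57, 59, 57, 46, 25, 28, 18, 36, 14, 26]
col 214 [36, 84, 42, 48, 67, 103, 39, 19, 19, 12, 15, 22] [57, 46, 55, 53, 49, 47, 7, 40, 27, 43, 51, 12]
```

drive_tool(
  deltas=[
    [[0,0,1,0],[0,0,1,0],[0,0,1,0]],
  ],
  jaw=18.2,
)

```text
t: 36.32
tcp_pos: [0.5877, -0.2917, 0.0553]
tool_rot: [0.999, 0.054, 0.0, 0.0]
force: [0.4, -0.7, 0.3]
finger_gap: 0.211
gripper_force: 0.2
```

drive_tool(
  deltas=[
    [[0,0,0,0],[0,0,0,0],[0,0,0,0]],
  ],
  jaw=18.8,
)

```text
t: 36.57
tcp_pos: [0.5877, -0.2916, 0.0555]
tool_rot: [0.999, 0.054, 0.0, 0.0]
force: [0.6, -0.5, 0.1]
finger_gap: 0.22
gripper_force: 0.0
```

```bash
python3 - <<'E'
from h import *
s,R=st();pitch()
im=vision.snapshot("scene")[:,:,::-1];h=cv2.cvtColor(im,cv2.COLOR_BGR2HSV)
for c in(178,186,193):print(c,[int(x) for x in h[241:307:3,c,2]],[int(r) for r in range(241,307,3) if h[r,c,1]>120])
im=cv2.imread("pics/scene0.png");h=cv2.cvtColor(im,cv2.COLOR_BGR2HSV)
d=(proj("scene",[[.594,-.1024,.066]])-proj("scene",[[.4995,-.301,.069]]))[0];print(d)
for c in(178,186,193):print("ref",c,[int(h[int(r+d[1]),int(c+d[0]),2]) for r in range(241,307,3)])
E
```

```text
t 36.57 a -0.03488213765000019 s -0.35735872395718815 H 0.07445567187067376 F [ 0.606  -0.5206  0.1314] M [0.0324 0.0981 0.0135] g 0.0 0.22016774801678934 q6 0.8323004220236659
end [87.8993  0.4618  0.8872] pitch 1.7930964755638361 z0 -5.962339210692587
178 [43, 80, 162, 164, 162, 162, 161, 156, 118, 75, 68, 69, 67, 66, 58, 78, 109, 104, 123, 122, 122, 125] [292, 295, 298, 301, 304]
186 [33, 185, 166, 163, 165, 118, 54, 54, 54, 54, 52, 51, 51, 50, 58, 62, 63, 54, 92, 63, 123, 122] [298, 301, 304]
193 [33, 45, 82, 84, 70, 60, 59, 59, 59, 59, 58, 56, 62, 61, 61, 88, 117, 85, 30, 52, 56, 122] [304]
[ 95.9613 -14.289 ]
ref 178 [126, 150, 156, 167, 174, 176, 174, 146, 91, 76, 74, 73, 66, 70, 109, 85, 80, 76, 139, 153, 153, 155]
ref 186 [14, 36, 73, 94, 86, 106, 89, 90, 89, 88, 88, 87, 74, 119, 132, 123, 66, 75, 44, 75, 146, 153]
ref 193 [176, 138, 77, 16, 8, 82, 92, 94, 92, 92, 99, 64, 62, 102, 126, 134, 111, 107, 74, 44, 80, 152]
```

The cup now stands free at zero grip, and its edge profile matches the first upright picture. I release and withdraw upward.

drive_tool(
  deltas=[
    [[0,0,0,0],[0,0,0,0],[0,0,0,0],[0,0,0,0],[0,0,0,0]],
  ],
  jaw=45,
)

```text
t: 37.08
tcp_pos: [0.5876, -0.2916, 0.0553]
tool_rot: [0.999, 0.054, 0.0, 0.0]
force: [-0.2, 0.8, 0.4]
finger_gap: 0.526
gripper_force: 0.0
```

drive_tool(
  deltas=[
    [[0,0,-10,0],[0,0,-30,0],[0,0,-60,0],[0,0,-95,0],[0,0,-130,0]],
  ],
)

```text
t: 37.5
tcp_pos: [0.5871, -0.2912, 0.1868]
tool_rot: [0.999, 0.054, -0.0, -0.0]
force: [0.9, -1.5, 0.6]
finger_gap: 0.527
gripper_force: 0.0
```

drive_tool(
  deltas=[
    [[20,0,-20,0],[50,0,-40,0],[80,0,-60,0],[80,0,-60,0],[80,0,-60,0]],
  ],
)

```text
t: 37.92
tcp_pos: [0.6688, -0.2828, 0.2476]
tool_rot: [0.998, 0.055, 0.002, 0.001]
force: [-0.0, 1.0, 0.1]
finger_gap: 0.53
gripper_force: 0.0
```

```bash
python3 - <<'E'
from h import *
st();bronze()
t=np.linspace(0,2*np.pi,60)
for n in("scene",):
    im=vision.snapshot(n)[:,:,::-1];h=cv2.cvtColor(im,cv2.COLOR_BGR2HSV)
    g=((h[:,:,1]<80)&(h[:,:,2]<140)&(h[:,:,2]>30)).astype(np.uint8);g[:225]=0;g[325:]=0;g[:,:150]=0;g[:,260:]=0
    g=cv2.morphologyEx(g,cv2.MORPH_OPEN,np.ones((5,5)))
    p,c=blob(g,(199,272));print(n,len(p),c,p.min(0),p.max(0))
    hd=np.max(im,2)<45;hd[:225]=0;hd[330:]=0;hd[:,:200]=0;hd[:,270:]=0
    p,c=blob(hd,(225,300));v_=cast(n,[p[p[:,0].argmin()],p[p[:,0].argmax()]],.063);print("handle",len(p),c,p.min(0),p.max(0),v_,"len",np.linalg.norm(v_[0]-v_[1]))
    for nm,r,z in(("rim",.06,.069),("foot",.041,.003)):
        q=proj(n,np.c_[.4995+r*np.cos(t),-.301+r*np.sin(t),np.full(60,z)]);print(nm,"exp",q.min(0),q.max(0))
# lid: red bar in scene and expected at 1.22
r,g_,b=[im[:,:,i].astype(int) for i in(2,1,0)];p,c=blob((r>120)&(g_<70)&(b<80),(370,130));print("bar px",c,p.min(0),p.max(0))
H=BC+.095*u
for th in(1.17,1.22,1.27):
    y=-.234*np.cos(th)+.006*np.sin(th);z=.06+.234*np.sin(th)+.006*np.cos(th)
    print(th,proj("scene",[[*(H+y*u+k*v),z] for k in(-.05,.05)]).round(1).tolist())
# unmoved things, first picture vs now
a=cv2.imread("pics/scene0.png")
for nm,x,y in(("bumper",295,318),("bigbush",132,325),("grease",443,168),("hex",394,150)):
    print(nm,np.abs(a[y-22:y+22,x-25:x+25].astype(int)-im[y-22:y+22,x-25:x+25]).mean())
E
```

```text
t 37.92 a 0.046652985415720466 s -0.3559063984081414 H 0.2665780571635964 F [-0.0494  1.0074  0.0898] M [ 0.0041 -0.05    0.0318] g 0.0 0.5299381963707379 q6 0.9078267404689347
scene [(383, 15, 2971), (463, 1, 70), (515, 117, 120), (530, 127, 122), (546, 136, 128), (557, 161, 9), (366, 194, 44), (345, 199, 110), (363, 204, 53), (374, 226, 9), (131, 325, 869), (311, 392, 515)]
top [(358, 78, 203), (365, 69, 29), (13, 118, 27), (542, 130, 61), (12, 137, 30), (11, 155, 34), (217, 157, 42), (197, 172, 45), (209, 183, 48), (445, 196, 384), (197, 190, 46)]
wrist [(256, 13, 993), (404, 301, 1621)]
scene 1981 [198.47   270.9768] [174 225] [220 302]
handle 2391 [236.5437 265.5044] [208 225] [269 329] [[ 0.5209 -0.291   0.063 ]
 [ 0.5003 -0.1091  0.063 ]] len 0.18301203242406205
rim exp [171.9028 248.6588] [225.7525 295.3427]
foot exp [184.8943 270.3994] [219.9323 301.466 ]
bar px [400.0966 146.6849] [384 131] [418 173]
1.17 [[410.7, 131.0], [381.0, 151.9]]
1.22 [[415.1, 132.2], [385.3, 153.4]]
1.27 [[419.6, 133.6], [389.7, 155.1]]
bumper 10.740151515151515
bigbush 9.851060606060607
grease 26.67772727272727
hex 33.9930303030303
```

drive_tool(
  deltas=[
    [[-20,35,0,0],[-40,70,0,0],[-60,105,0,0],[-80,140,0,0],[-100,175,0,0]],
  ],
)

```text
t: 38.53
tcp_pos: [0.5841, -0.4688, 0.2441]
tool_rot: [0.999, 0.054, -0.001, -0.001]
force: [0.7, -0.2, -0.6]
finger_gap: 0.525
gripper_force: 0.0
```

drive_tool(
  deltas=[
    [[-20,35,0,0],[-40,60,0,0],[-60,80,0,0],[-80,100,0,0],[-80,100,0,0]],
  ],
)

```text
t: 38.95
tcp_pos: [0.5114, -0.5809, 0.2436]
tool_rot: [0.999, 0.05, -0.002, 0.0]
force: [0.6, -0.1, 0.3]
finger_gap: 0.527
gripper_force: 0.0
```

```bash
python3 - <<'E'
from h import *
st();bronze()
for n in("top","scene"):
    now=vision.snapshot(n)[:,:,::-1];old=cv2.imread(f"pics/{n}0.png")
    for nm,lo,hi,pt in(("yellow",(22,150,120),(34,255,255),dict(top=(336,128),scene=(295,318))[n]),("bigbush",(5,110,60),(20,255,255),dict(top=(445,197),scene=(132,325))[n]),("redcap",(0,150,110),(6,255,255),dict(top=(115,158),scene=(446,157))[n]),("mat",(105,150,60),(125,255,255),dict(top=(378,202),scene=(203,288))[n])):
        print(n,nm,[blob(cv2.inRange(cv2.cvtColor(i,cv2.COLOR_BGR2HSV),lo,hi)>0,pt)[1].round(1) for i in(old,now)])
    x,y=dict(top=(129,222),scene=(394,150))[n];print("hex patch",np.abs(old[y-22:y+22,x-14:x+14].astype(int)-now[y-22:y+22,x-14:x+14]).mean())
    if n=="top":
        h=cv2.cvtColor(now,cv2.COLOR_BGR2HSV);g=((h[:,:,1]<80)&(h[:,:,2]<110)).astype(np.uint8);g[:165]=0;g[245:]=0;g[:,:340]=0;g[:,425:]=0
        p,c=blob(g,(380,200));print("cup",len(p),c,p.min(0),p.max(0),cv2.minEnclosingCircle(p[p[:,1]>c[1]].astype(np.float32)))
        t=np.linspace(0,6.28,60)
        for r,z in((.06,.069),(.041,.003)):
            q=proj(n,np.c_[.4995+r*np.cos(t),-.301+r*np.sin(t),np.full(60,z)]);print("exp",q.min(0),q.max(0))
        e=proj(n,[[.4995+.173*.994,-.301+.173*.108,.063]]);print("handle end exp",e)
E
```

```text
t 38.95 a -0.1370871241724832 s -0.6385452458191117 H 0.2625765442060554 F [ 0.562  -0.0886  0.3396] M [ 0.0054  0.0109 -0.0163] g 0.0 0.5266332986344414 q6 0.47964043660086636
scene [(384, 15, 2573), (463, 1, 70), (515, 117, 118), (530, 127, 120), (546, 136, 126), (557, 161, 10), (366, 194, 44), (345, 199, 109), (363, 204, 51), (374, 225, 8), (131, 324, 846), (311, 392, 515)]
top [(358, 77, 192), (365, 69, 30), (12, 114, 14), (542, 133, 51), (12, 133, 9), (11, 154, 15), (217, 157, 43), (197, 172, 45), (208, 183, 49), (197, 190, 47), (454, 190, 45), (218, 198, 81)]
wrist [(515, 57, 9326), (184, 180, 2829)]
top yellow [array([335.4, 127.2]), array([335.3, 127.4])]
top bigbush [array([446.4, 196.2]), array([454.5, 191. ])]
top redcap [array([112.5, 157.5]), array([112.6, 157.6])]
top mat [array([377.7, 202.1]), array([357. , 195.4])]
hex patch 13.911525974025974
cup 4317 [390.0171 214.6681] [340 165] [424 244] ((382.0, 229.5), 44.43263244628906)
exp [360.338  175.7099] [405.9613 221.088 ]
exp [363.1906 186.2887] [392.7879 215.7397]
handle end exp [[374.4235 134.5232]]
scene yellow [array([294.9, 316. ]), array([294.9, 316.1])]
scene bigbush [array([131.7, 325. ]), array([131.8, 325. ])]
scene redcap [array([448.7, 156.2]), array([448.7, 156.2])]
scene mat [array([201.9, 287.8]), array([189.2, 303.8])]
hex patch 24.627435064935064
```

```bash
python3 - <<'E'
from h import *
im=vision.snapshot("scene")[:,:,::-1]
hd=np.max(im,2)<48;hd[:240]=0;hd[350:]=0;hd[:,:195]=0;hd[:,280:]=0
e=proj("scene",[[.4995+r*.994,-.301+r*.108,.063] for r in(.06,.114,.173)]);print("handle exp",e)
p,c=blob(hd,e[1]);print("handle",len(p),c,p.min(0),p.max(0))
h=cv2.cvtColor(im,cv2.COLOR_BGR2HSV);g=((h[:,:,1]<80)&(h[:,:,2]<135)&(h[:,:,2]>30)).astype(np.uint8);g[:235]=0;g[320:]=0;g[:,:160]=0;g[:,235:]=0
g=cv2.morphologyEx(g,cv2.MORPH_OPEN,np.ones((7,7)));p,c=blob(g,(199,272));print("cup",len(p),c,p.min(0),p.max(0))
E
```

```text
handle exp [[215.5326 290.2737]
 [230.9383 307.1081]
 [248.6843 326.4999]]
handle 416 [228.4447 308.6178] [195 290] [250 331]
cup 2083 [200.2511 276.0639] [174 252] [226 302]
```

```bash
python3 -c "
from station import manip
print(manip.sign_off())"
```

```text
the job is handed in; nothing more can be done
None
```

I handed the job in at about 39 s: the lid stands at about 70°, all six bushings are in the box, and the empty cup is upright and released on the blue mat. The bumper, big bushing and grease jar measure as unmoved. The hex key case was never approached, but shadows kept its image check from being conclusive. To right the cup after the pour, I eased the grip for about a second while it rested on the bare table, with the fingers still around its handle.

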